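# Put the stacked pigment tins back in their trays

## Robot

A 6-joint arm with a two-finger parallel gripper is mounted at the origin on the work surface. World frame = base frame: x ahead of the robot, y to its left, z up, the work surface at z = 0. Lengths are in mm, angles in rad, forces in N, time in s.
With the tool pointing down it reaches from about 200 to 875 mm from the base axis. Payload 3.4 kg.
Tool frame: the origin (TCP) lies midway between the tips of the shut fingers; the grasp point (between the pads) lies bot.grasp_offset behind it (bot.grasp_offset is the distance from the TCP to the grasp point, in mm); x points along the fingers, z is the direction in which the jaws open and shut, and the axes are right-handed (so a half turn about x gives the same grasp; the last joint's range is limited). The gripper opens to 94 mm and grips with 3 to 60 N. Pads are 16 mm wide; open, the fingers measure 119 mm over their backs; the gripper's body (75 mm by 177 mm) begins 78 mm behind the grasp point.
Start: joints at [-1.399, 0.276, 1.505, -0, 1.361, -0.121], TCP at [165.964, -550.565, 205.493] pointing down, gripper open.
Joint ranges: [-2.89, 2.89], [-0.75, 2.08], [0.22, 2.7], [-1.18, 4.32], [0.11, 2.71], [-2.7, 2.7]. Speed limits (rad/s): [2.57, 2.57, 3.14, 3.14, 3.14, 3.14].

## Interface

Orientations are given as a unit quaternion [w, x, y, z].
In Python, from cell import bot, viewer gives the robot as it stands. The module is installed in compiled form; this text tells all that it offers.
- The arm moves only by the shell command python3 -m handwheel 'ROWS' [OPENING] [FORCE]. ROWS is JSON, a list of rows, each an object of numbers: "tx", "ty", "tz": the shift along the world's x, y, z in m; "roll": the turn about the world's z in rad. A call has 1 to 10 rows; each row is the pose to reach, as a shift and turn from the pose measured when the call began; what a row does not reach only later rows make up. A row lasts 1/10 s, in which the tool goes at most 50 mm and 8.59 degrees, less where a joint would pass 70% of its speed; a pose out of reach is approached as far as the arm can. A call with a gripper value outside its range is refused whole. OPENING is the opening, from 0 (shut) to 1 (fully open), set as the call begins (- or left out, the last holds). The fingers move at their own pace and stop on an object; FORCE is the grip in N (left out, the last holds). Time passes only in rows, so rows that repeat a pose let the fingers close. It gives the time, the measured TCP pose, the force and the opening at its end, in the units of the state.
- bot.observe(): the state, without advancing time (a new reading comes with each control period).
- viewer.capture(name): name is "scene" or "top" or "wrist"; returns a dict with "frame" (384x512x3 uint8, red, green, blue), "mtx" (3x3 intrinsics, pixels), "dist_coeffs" ([k1, k2, p1, p2, k3] as OpenCV has them; the pictures are not rectified), "rvec" (rotation vector, rad) and "tvec" (3), from world to camera coordinates, as OpenCV has them. Camera axes: x right, y down, z forward; pixel columns grow to the right and rows downward; lengths in mm; the calibration is good to about 2 mm. A picture is of the moment at which its call begins. There is no depth.
- bot.close_job(): hands the job in, once; it reports no verdict.
The state is a dict: "clock": time; "joint_pos": joint angles; "dq": joint speeds; "effort": joint torques, N m; "eef_pos": TCP position; "tool_rot": TCP orientation; "ft_force": force on the tool from outside, world axes, zero at the start; "wrist_torque": the same for the moment, N m; "gripper_width": finger opening in mm.
Only numpy, scipy, OpenCV 4.12 (cv2) and the standard library are available. Lean on these libraries where they do the work, as an engineer would, in place of code of your own. Each camera call takes 0.05 s, during which the arm holds its last target.

## Task

Take the stack of four pigment tins apart from the top down, one tin at a time, and set each gently into the wooden tray of its own shape and size, lying flat on the tray's floor inside the lip, in the order they come off the stack. Keep every tin upright so that no pigment spills, and leave the mug and the brass mortar where they stand.

Things in the scene. Friction and masses are not known exactly. Their poses are not given: they have to be found in the camera images.
- tin_small: Small round pigment tin, diameter 30 mm, 34 mm high. Plain metal (aluminium body, steel lid), closed, loose, 35 to 280 g. Origin: centre of its underside; z up. At the start it is the top of the stack, standing on the square tin, its underside 78 mm above the table.
- tin_square: Square pigment tin, 40 x 40 mm, 26 mm high, sides along its x and y. Plain metal (aluminium body, steel lid), closed, loose, 35 to 280 g. Origin: centre of its underside; z up. At the start second from the top, standing on the large round tin, underside 52 mm above the table.
- tin_round: Large round pigment tin, diameter 58 mm, 28 mm high. Plain metal (aluminium body, steel lid), closed, loose, 35 to 280 g. Origin: centre of its underside; z up. At the start third from the top, standing on the rectangular tin, underside 24 mm above the table.
- tin_box: Flat rectangular pigment tin, 100 mm along its x, 64 mm along its y, 24 mm high. Plain metal (aluminium body, steel lid), closed, loose, 35 to 280 g. Origin: centre of its underside; z up. At the start at the bottom of the stack, on the table.
- tray_small: Fixed wooden tray with a cork-lined floor, lying on the table; floor 6 mm above the table, lip 6 mm wide rising to 10 mm above the table (4 mm above the floor). Origin: centre of its underside, on the table; the tin's origin is 6 mm above it when seated. Round, 60 mm across outside, recess 48 mm across: for the small round tin.
- tray_square: Fixed wooden tray with a cork-lined floor, lying on the table; floor 6 mm above the table, lip 6 mm wide rising to 10 mm above the table (4 mm above the floor). Origin: centre of its underside, on the table; the tin's origin is 6 mm above it when seated. Square, 70 x 70 mm outside, recess 58 x 58 mm, sides along its x and y: for the square tin.
- tray_round: Fixed wooden tray with a cork-lined floor, lying on the table; floor 6 mm above the table, lip 6 mm wide rising to 10 mm above the table (4 mm above the floor). Origin: centre of its underside, on the table; the tin's origin is 6 mm above it when seated. Round, 88 mm across outside, recess 76 mm across: for the large round tin.
- tray_box: Fixed wooden tray with a cork-lined floor, lying on the table; floor 6 mm above the table, lip 6 mm wide rising to 10 mm above the table (4 mm above the floor). Origin: centre of its underside, on the table; the tin's origin is 6 mm above it when seated. Rectangular, 130 mm along its x, 94 mm along its y outside, recess 118 x 82 mm: for the rectangular tin.
- mug: Earthenware mug with a handle, 80 mm across, 85 mm high, loose, on the robot's right (-y) side of the working area. Bystander. Origin: centre of its underside.
- mortar: Heavy brass mortar, 72 mm across, 68 mm high, loose, at the far edge of the working area straight ahead of the robot. Bystander. Origin: centre of its underside.
Things that resemble listed ones, but are neither listed nor needed, are in the scene too. Leave any orange look-alike of the tray_box alone.

How it is judged:
By the outcome, as a careful person would: the job done as asked, in the order asked, and still so for the second after the job is handed in, with the robot touching nothing.
It also fails if it takes over 120 s, if anything falls off the work surface, if the arm or the gripper's body presses on something with over 40 N, if the wrist force passes 120 N, or if a joint passes its speed limit or range.

## Working session

There is one attempt and no reset: what is moved stays moved. The work goes in short steps, Python scripts to look and compute and a shell command to move; the robot and the scene stay as the last step left them, time stands still between calls to the robot, and variables do not carry over. Pictures are saved under pics/ and viewed, and the job is handed in when it is done.

```bash
mkdir -p pics
cat > h.py <<'E'
import cv2, numpy as np, json
from cell import bot, viewer
def snap(name, fn):
    c=viewer.capture(name); cv2.imwrite('pics/'+fn+'.png', cv2.cvtColor(c['frame'],cv2.COLOR_RGB2BGR))
    np.savez('pics/'+fn+'.npz', **{k:np.array(v) for k,v in c.items()})
    return c
def load(fn): return dict(np.load('pics/'+fn+'.npz'))
def ray(c,px):
    px=np.array(px,float).reshape(-1,1,2)
    u=cv2.undistortPoints(px,np.array(c['mtx']),np.array(c['dist_coeffs'])).reshape(-1,2)
    R=cv2.Rodrigues(np.array(c['rvec'],float))[0]; t=np.array(c['tvec'],float).reshape(3)
    d=np.c_[u,np.ones(len(u))]@R; o=-R.T@t
    return o,d
def onplane(c,px,z):
    o,d=ray(c,px); return o+d*((z-o[2])/d[:,2])[:,None]
def tri(c1,p1,c2,p2):
    o1,d1=ray(c1,p1);o2,d2=ray(c2,p2);d1=d1[0]/np.linalg.norm(d1);d2=d2[0]/np.linalg.norm(d2)
    s=np.linalg.lstsq(np.c_[d1,-d2],o2-o1,rcond=None)[0]
    a=o1+s[0]*d1;b=o2+s[1]*d2
    return (a+b)/2,np.linalg.norm(a-b)
def proj(c,P):
    return cv2.projectPoints(np.array(P,float).reshape(-1,3),np.array(c['rvec'],float),np.array(c['tvec'],float),np.array(c['mtx']),np.array(c['dist_coeffs']))[0].reshape(-1,2)
E
python3 - <<'E'
from h import *
for n in ['scene','top','wrist']:
    c=snap(n,n+'0'); o,d=ray(c,[256,192]); print(n,o.round(),d.round(2))
    cv2.imwrite(f'pics/{n}0b.png',cv2.resize(cv2.imread(f'pics/{n}0.png'),(800,600),interpolation=cv2.INTER_CUBIC))
print(bot.observe(), bot.grasp_offset)
E
```

```text
scene [1062.  351.  623.] [[-0.65 -0.42 -0.64]]
top [ 363.  -20. 1173.] [[ 0.1  -0.01 -0.99]]
wrist [ 230. -532.  384.] [[-0.22 -0.06 -0.97]]
{'clock': 0.15, 'joint_pos': array([-1.39899250e+00,  2.76432089e-01,  1.50579152e+00, -3.51189723e-05,
        1.36067735e+00, -1.20994929e-01]), 'dq': array([ 0.0003494 , -0.00287405, -0.00384325, -0.00135785, -0.00076447,
        0.00021548]), 'effort': array([ 1.15648894e-03, -4.04926622e+01, -2.37431985e+01,  7.02603324e-02,
        3.15019337e-02, -9.17607349e-05]), 'eef_pos': array([ 165.88026192, -550.138253  ,  204.83374665]), 'tool_rot': array([ 0.56724764,  0.42202057,  0.56793493, -0.42140084]), 'ft_force': array([ 0.07118503, -0.83690174, -0.76238169]), 'wrist_torque': array([ 0.04700257, -0.00554617, -0.02166672]), 'gripper_width': 94.13381017689608} 18.8
```

View pics/top0b.png

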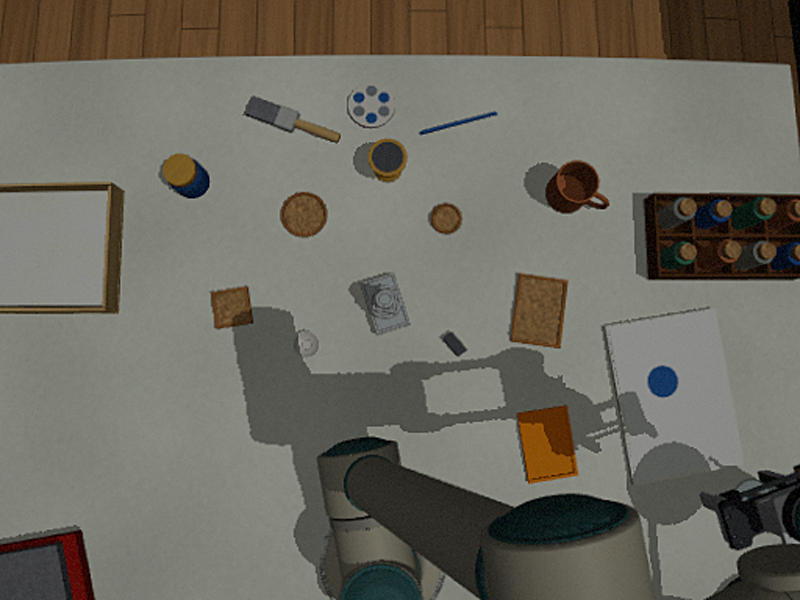

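View pics/scene0b.png

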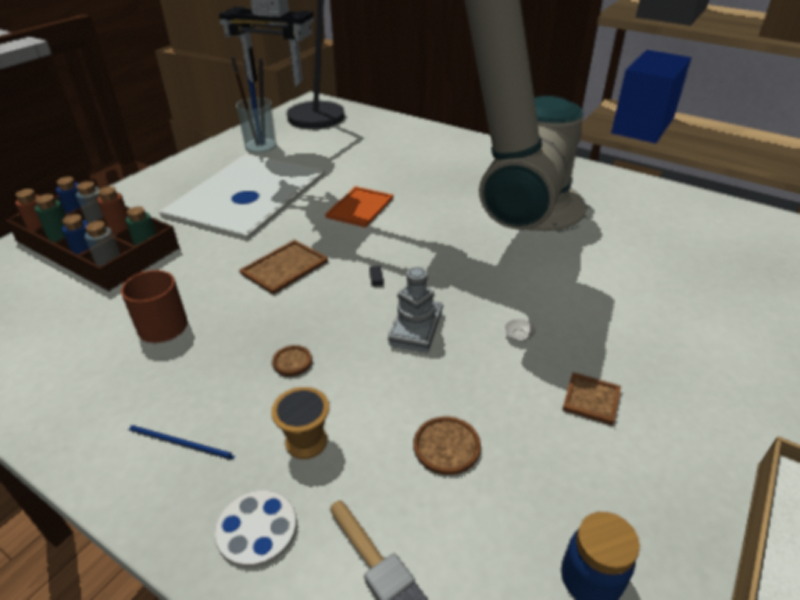

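View pics/wrist0b.png

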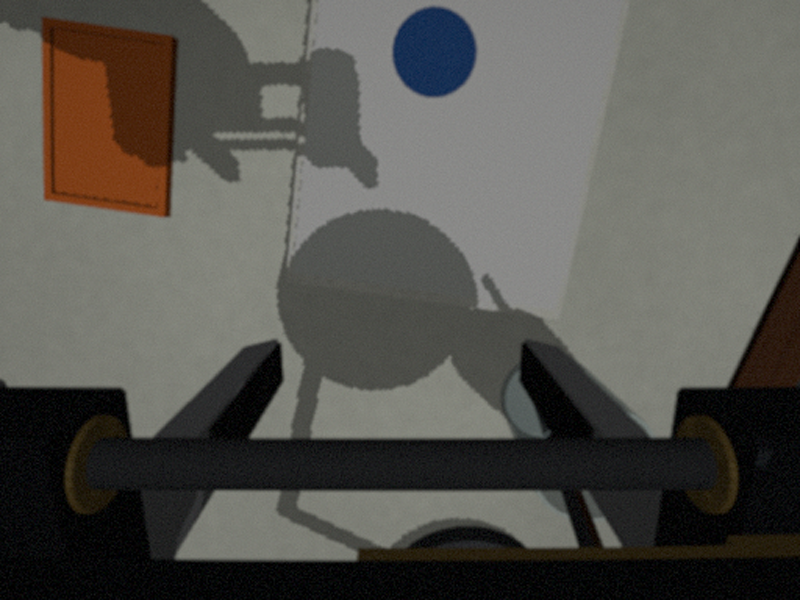

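The top view (800x600 px) shows the stack at (385,303). The cork trays are at (303,214) round, (445,218) small, (231,307) square and (540,310) box. The orange look-alike is at (548,443), the mug at (573,186) and the mortar at (388,160). Next I'll measure the trays and stack from the two views.

```bash
cat > m.py <<'E'
from h import *
top=load('top0'); sc=load('scene0')
def masks(c,box):
    hsv=cv2.cvtColor(c['frame'],cv2.COLOR_RGB2HSV)
    m=((hsv[...,1]>80)&((hsv[...,0]<22)|(hsv[...,0]>172))).astype(np.uint8)
    z=np.zeros_like(m);x0,y0,x1,y1=box;z[y0:y1,x0:x1]=m[y0:y1,x0:x1]
    cs=cv2.findContours(z,0,2)[0]
    return max(cs,key=cv2.contourArea)
s=.64
B={'round':((270,180,340,250),(405,405,490,485)),'small':((420,195,470,245),(265,338,320,383)),
'square':((200,278,262,335),(555,365,630,430)),'box':((500,265,575,355),(232,235,335,300))}
out={}
for k,(b1,b2) in B.items():
    r=[]
    for c,b in((top,b1),(sc,b2)):
        ct=masks(c,[int(v*s) for v in b]); 
        P=onplane(c,ct.reshape(-1,2).astype(float),8)[:,:2].astype(np.float32)
        # plane z=8 (mid of lip height)
        r.append((cv2.minAreaRect(P)))
    print(k,[(np.round(a[0],1),np.round(a[1],1),round(a[2],1)) for a in r])
E
python3 m.py
```

```text
round [(array([647. , 147.8]), array([85.3, 83.4]), 0.5), (array([649.7, 150.9]), array([87.9, 83.5]), 31.8)]
small [(array([ 638.3, -122.3]), array([57.3, 56.7]), 70.9), (array([ 640.5, -118.6]), array([62.1, 53.3]), 42.4)]
square [(array([470.2, 281.3]), array([69.8, 71.3]), 9.2), (array([472.4, 283.8]), array([76.4, 70. ]), 8.9)]
box [(array([ 461.9, -295.9]), array([ 94.9, 129.3]), 81.7), (array([ 463.3, -290.9]), array([ 98.8, 134.2]), 82.0)]
```

Run:
```python
import cv2
t=cv2.imread('pics/top0.png')[165:225,215:275]; cv2.imwrite('pics/tz.png',cv2.resize(t,(600,600),interpolation=cv2.INTER_CUBIC)*1)
t=cv2.imread('pics/scene0.png')[165:229,235:299]; cv2.imwrite('pics/sz.png',cv2.resize(t,(600,600),interpolation=cv2.INTER_CUBIC))
```

```text
(no output)
```

View pics/tz.png

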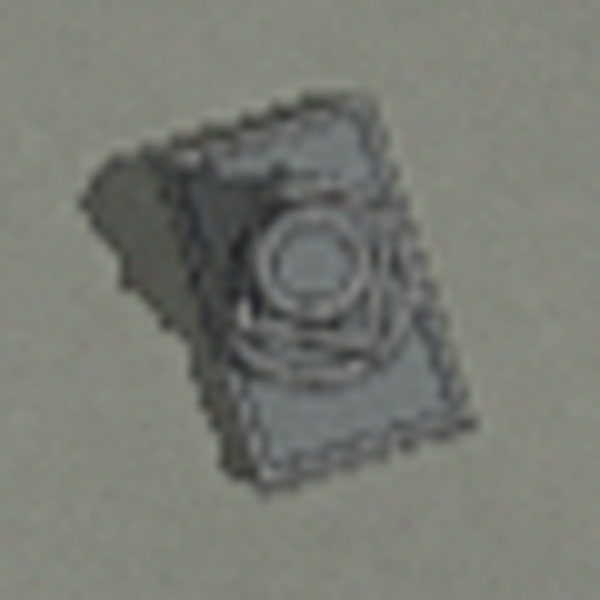

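View pics/sz.png

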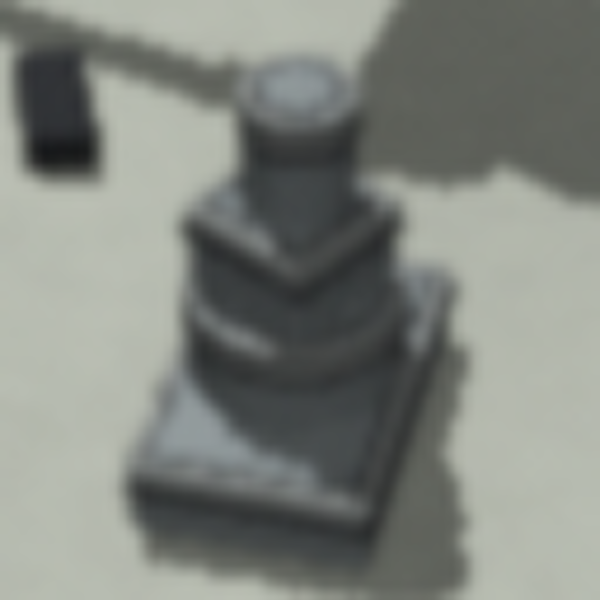

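The crops show the small tin's lid centre at top px (245.6,190.9) and scene px (266.3,174.4). The box lid corners are also clear in both views.

Run:
```python
from h import *
top=load('top0'); sc=load('scene0')
T=lambda p:[p[0]/10+215-.45,p[1]/10+165-.45]
S=lambda p:[p[0]*64/600+235-.45,p[1]*64/600+165-.45]
print('small',tri(top,T((309,263)),sc,S((298,93))))
# box corners at z=24
tc=[(370,97),(470,425),(262,488),(168,150)]
P=onplane(top,[T(p) for p in tc],24);print(P.round(1),P.mean(0).round(1))
print([np.linalg.norm(P[i]-P[(i+1)%4]).round(1) for i in range(4)])
e=P[0]-P[1];print(np.degrees(np.arctan2(e[1],e[0])));e=P[3]-P[2];print(np.degrees(np.arctan2(e[1],e[0])))
print(onplane(sc,[S(p) for p in [(135,483),(365,520),(450,275)]],24).round(1))
print(onplane(top,[T((309,263))],112),onplane(sc,[S((298,93))],112))
#trays corners height
print(proj(top,[[462,-296,8]]))
# tray heights via triangulated centres
import m
for k,(b1,b2) in m.B.items():
    cs=[]
    for c,b in((top,b1),(sc,b2)):
        ct=m.masks(c,[int(v*.64) for v in b]).reshape(-1,2).astype(np.float32)
        # centre via plane-fit rect center reprojected
        P=onplane(c,ct,8)[:,:2].astype(np.float32); q=cv2.minAreaRect(P)[0]
        cs.append(proj(c,[[*q,8]])[0])
    print(k,tri(top,cs[0],sc,cs[1]))
```

```text
small (array([474.33065792,  -5.17221309, 110.40456041]), np.float64(1.4366174098549243))
[[532.  -22.4  24. ]
 [436.8 -50.7  24. ]
 [419.1   9.   24. ]
 [516.8  36.   24. ]] [476.2  -7.   24. ]
[np.float64(99.2), np.float64(62.3), np.float64(101.4), np.float64(60.3)]
16.528514154799122
15.415447300196053
[[536.7 -13.   24. ]
 [517.2  42.8  24. ]
 [422.9  13.3  24. ]]
[[474.51910109  -5.81790329 112.        ]] [[475.84077843  -3.41984978 112.        ]]
[[344.8725752  198.33945195]]
round [(array([647. , 147.8]), array([85.3, 83.4]), 0.5), (array([649.7, 150.9]), array([87.9, 83.5]), 31.8)]
small [(array([ 638.3, -122.3]), array([57.3, 56.7]), 70.9), (array([ 640.5, -118.6]), array([62.1, 53.3]), 42.4)]
square [(array([470.2, 281.3]), array([69.8, 71.3]), 9.2), (array([472.4, 283.8]), array([76.4, 70. ]), 8.9)]
box [(array([ 461.9, -295.9]), array([ 94.9, 129.3]), 81.7), (array([ 463.3, -290.9]), array([ 98.8, 134.2]), 82.0)]
round (array([647.58599194, 149.04580886,   4.35089103]), np.float64(1.5050261955762392))
small (array([ 638.56926798, -121.9187026 ,    4.63937375]), np.float64(1.559938510908087))
square (array([470.1830905 , 282.7808011 ,   5.19721764]), np.float64(1.6042170135291385))
box (array([ 461.20479401, -295.27551147,    5.2940053 ]), np.float64(3.125417499073404))
```

```bash
python3 -m handwheel '[{"tx":0.01,"ty":0.02,"tz":0.02},{"tx":0.03,"ty":0.06,"tz":0.03},{"tx":0.05,"ty":0.1,"tz":0.03},{"tx":0.075,"ty":0.14,"tz":0.03},{"tx":0.1,"ty":0.18,"tz":0.03},{"tx":0.12,"ty":0.22,"tz":0.03},{"tx":0.145,"ty":0.26,"tz":0.03},{"tx":0.165,"ty":0.3,"tz":0.03},{"tx":0.19,"ty":0.34,"tz":0.03},{"tx":0.205,"ty":0.37,"tz":0.03}]' 1 && python3 -m handwheel '[{"tx":0.02,"ty":0.04},{"tx":0.04,"ty":0.08},{"tx":0.06,"ty":0.12},{"tx":0.08,"ty":0.15},{"tx":0.095,"ty":0.17},{"tx":0.1,"ty":0.175},{"tx":0.1,"ty":0.175},{"tx":0.1,"ty":0.175}]'
python3 - <<'E'
from h import *
for n in ['wrist','top']:
    c=snap(n,n+'1')
    cv2.imwrite(f'pics/{n}1b.png',cv2.resize(cv2.imread(f'pics/{n}1.png'),(800,600),interpolation=cv2.INTER_CUBIC))
E
```

```text
schema error: expected keys tx, ty, tz, roll
```

View pics/wrist1b.png

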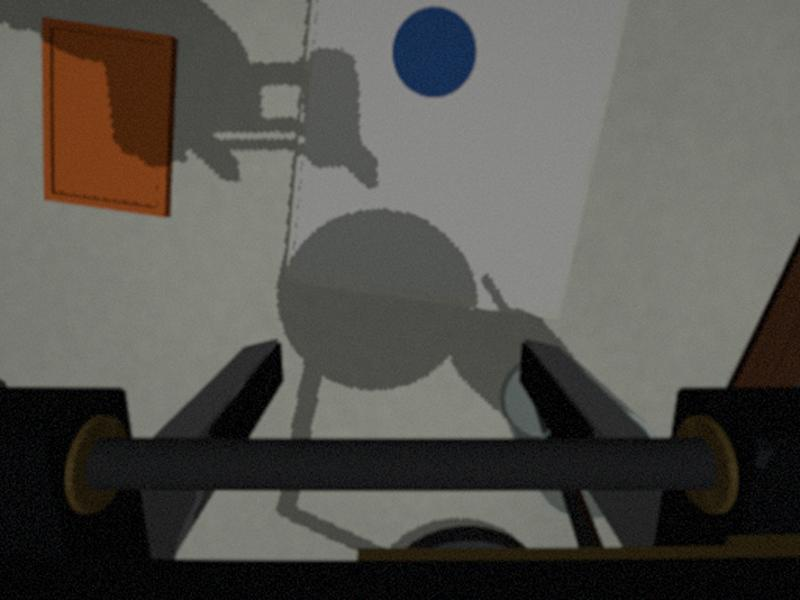

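All four keys are required in each row, so I'll resend with them. Nothing has moved.

```bash
python3 -m handwheel '[{"tx":0.01,"ty":0.02,"tz":0.02,"roll":0},{"tx":0.03,"ty":0.06,"tz":0.03,"roll":0},{"tx":0.05,"ty":0.1,"tz":0.03,"roll":0},{"tx":0.075,"ty":0.14,"tz":0.03,"roll":0},{"tx":0.1,"ty":0.18,"tz":0.03,"roll":0},{"tx":0.12,"ty":0.22,"tz":0.03,"roll":0},{"tx":0.145,"ty":0.26,"tz":0.03,"roll":0},{"tx":0.165,"ty":0.3,"tz":0.03,"roll":0},{"tx":0.19,"ty":0.34,"tz":0.03,"roll":0},{"tx":0.205,"ty":0.37,"tz":0.03,"roll":0}]' 1 && python3 -m handwheel '[{"tx":0.02,"ty":0.04,"tz":0,"roll":0},{"tx":0.04,"ty":0.08,"tz":0,"roll":0},{"tx":0.06,"ty":0.12,"tz":0,"roll":0},{"tx":0.08,"ty":0.15,"tz":0,"roll":0},{"tx":0.095,"ty":0.17,"tz":0,"roll":0},{"tx":0.1,"ty":0.175,"tz":0,"roll":0},{"tx":0.1,"ty":0.175,"tz":0,"roll":0},{"tx":0.1,"ty":0.175,"tz":0,"roll":0}]'
python3 - <<'E'
from h import *
for n in ['wrist','top']:
    c=snap(n,n+'1')
    cv2.imwrite(f'pics/{n}1b.png',cv2.resize(cv2.imread(f'pics/{n}1.png'),(800,600),interpolation=cv2.INTER_CUBIC))
E
```

```text
clock: 1.25
eef_pos: [371.8, -177.9, 235.3]
tool_rot: [0.568, 0.422, 0.568, -0.421]
ft_force: [-0.1, 0.5, 0.3]
gripper_width: 94.0
clock: 2.05
eef_pos: [471.2, -3.7, 235.1]
tool_rot: [0.568, 0.422, 0.568, -0.421]
ft_force: [-0.1, 0.0, -0.0]
gripper_width: 94.0
```

View pics/wrist1b.png

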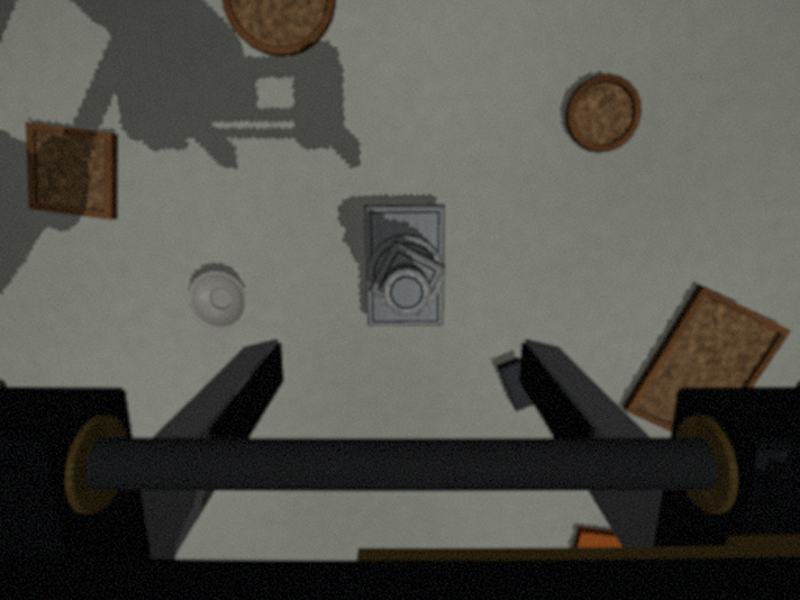

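The wrist view shows the stack at px (405,290), with the box edges parallel to the image. The small tray is at (603,112), the square tray at (72,170) and the box tray at (708,360).

Run:
```python
from h import *
import cv2
t=cv2.imread('pics/wrist1.png')[125:215,215:305]; cv2.imwrite('pics/wz.png',cv2.resize(t,(600,600),interpolation=cv2.INTER_CUBIC))
w=load('wrist1')
import m
for k,b in {'small':(550,60,660,170),'square':(10,110,130,230),'box':(610,270,800,450)}.items():
    ct=m.masks(w,[int(v*.64) for v in b]).reshape(-1,2).astype(np.float32)
    print(k,cv2.minAreaRect(onplane(w,ct,8)[:,:2].astype(np.float32)))
```

```text
round [(array([647. , 147.8]), array([85.3, 83.4]), 0.5), (array([649.7, 150.9]), array([87.9, 83.5]), 31.8)]
small [(array([ 638.3, -122.3]), array([57.3, 56.7]), 70.9), (array([ 640.5, -118.6]), array([62.1, 53.3]), 42.4)]
square [(array([470.2, 281.3]), array([69.8, 71.3]), 9.2), (array([472.4, 283.8]), array([76.4, 70. ]), 8.9)]
box [(array([ 461.9, -295.9]), array([ 94.9, 129.3]), 81.7), (array([ 463.3, -290.9]), array([ 98.8, 134.2]), 82.0)]
small ((638.369873046875, -123.53080749511719), (58.10282516479492, 58.07672119140625), 65.53697967529297)
square ((470.0063171386719, 279.4799499511719), (70.01249694824219, 74.1614990234375), 9.049739837646484)
box ((461.97607421875, -297.119384765625), (101.66197967529297, 129.66461181640625), 81.95674896240234)
```

View pics/wz.png

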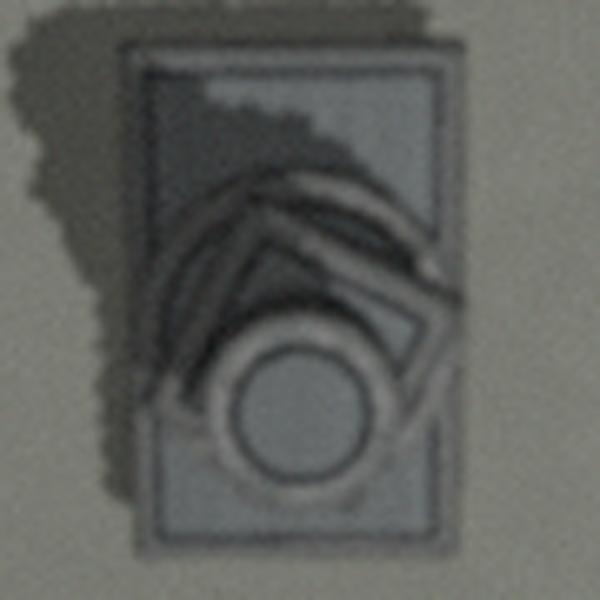

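Run:
```python
from h import *
w=load('wrist1');top=load('top0')
W=lambda p:[p[0]*.15+215-.425,p[1]*.15+125-.425]
print('small@112',onplane(w,[W((300,410))],112))
print('small tri',tri(top,[245.45,190.85],w,W((300,410))))
q=onplane(w,[W(p) for p in [(258,200),(458,303),(160,395)]],78);print(q.round(1))
for a in(1,2):
    e=q[a]-q[0];print(np.linalg.norm(e),np.degrees(np.arctan2(e[1],e[0])))
print('sq c',(q[1]+q[2])/2)
b=onplane(w,[W(p) for p in [(123,45),(465,45),(457,553),(138,553)]],24);print(b.round(1),b.mean(0))
e=b[0]-b[3];print(np.degrees(np.arctan2(e[1],e[0])));e=b[1]-b[2];print(np.degrees(np.arctan2(e[1],e[0])))
from scipy.spatial.transform import Rotation as R
o=bot.observe();qq=o['tool_rot'];z=R.from_quat([*qq[1:],qq[0]]).as_matrix();print(z.round(3),np.degrees(np.arctan2(z[1,2],z[0,2])),o['eef_pos'])
```

```text
small@112 [[474.13131189  -7.16988251 112.        ]]
small tri (array([474.43779035,  -6.42600584, 114.3082992 ]), np.float64(1.1989571429359627))
[[499.    7.3  78. ]
 [492.3 -29.4  78. ]
 [462.9  13.6  78. ]]
37.28470503051191 -100.37696906339475
36.58442269972614 170.02612421005898
sq c [477.59347917  -7.89480201  78.        ]
[[513.6  38.6  24. ]
 [532.2 -22.6  24. ]
 [437.7 -51.7  24. ]
 [419.4   8.8  24. ]] [475.72137819  -6.7398452   24.        ]
17.58012790004941
17.125431726381656
[[ 0.     0.958  0.288]
 [ 0.001  0.288 -0.958]
 [-1.     0.001 -0.   ]] -73.24297794049808 [471.13135831  -3.99054542 235.26204348]
```

```bash
python3 -m handwheel '[{"tx":0.003,"ty":-0.0025,"tz":-0.02,"roll":0},{"tx":0.003,"ty":-0.0025,"tz":-0.05,"roll":0},{"tx":0.003,"ty":-0.0025,"tz":-0.08,"roll":0},{"tx":0.003,"ty":-0.0025,"tz":-0.105,"roll":0},{"tx":0.003,"ty":-0.0025,"tz":-0.125,"roll":0},{"tx":0.003,"ty":-0.0025,"tz":-0.14,"roll":0},{"tx":0.003,"ty":-0.0025,"tz":-0.148,"roll":0},{"tx":0.003,"ty":-0.0025,"tz":-0.151,"roll":0},{"tx":0.003,"ty":-0.0025,"tz":-0.151,"roll":0},{"tx":0.003,"ty":-0.0025,"tz":-0.151,"roll":0}]' 0.6
python3 - <<'E'
from h import *
c=snap('wrist','wrist2'); cv2.imwrite('pics/wrist2b.png',cv2.resize(cv2.imread('pics/wrist2.png'),(800,600)))
E
```

```text
clock: 3.15
eef_pos: [474.8, -6.8, 85.0]
tool_rot: [0.568, 0.422, 0.567, -0.421]
ft_force: [0.3, 0.5, 0.6]
gripper_width: 56.5
```

View pics/wrist2b.png

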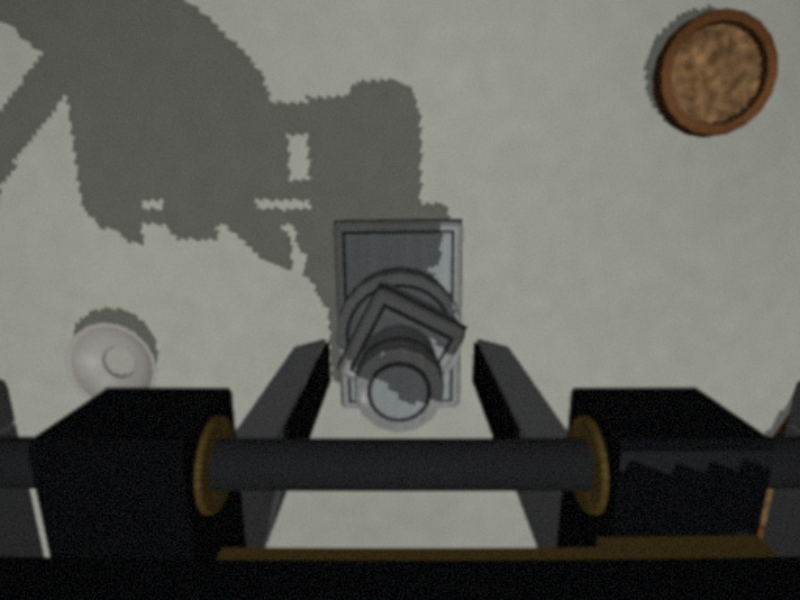

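The tin lid is centred between the fingers at px (400,392). I'll close on it.

```bash
python3 -m handwheel '[{"tx":0,"ty":0,"tz":0,"roll":0},{"tx":0,"ty":0,"tz":0,"roll":0},{"tx":0,"ty":0,"tz":0,"roll":0},{"tx":0,"ty":0,"tz":0,"roll":0},{"tx":0,"ty":0,"tz":0,"roll":0},{"tx":0,"ty":0,"tz":0,"roll":0},{"tx":0,"ty":0,"tz":0,"roll":0},{"tx":0,"ty":0,"tz":0,"roll":0}]' 0 25; python3 -m handwheel '[{"tx":0,"ty":0,"tz":0.003,"roll":0},{"tx":0,"ty":0,"tz":0.008,"roll":0},{"tx":0,"ty":0,"tz":0.015,"roll":0},{"tx":0,"ty":0,"tz":0.025,"roll":0},{"tx":0,"ty":0,"tz":0.04,"roll":0},{"tx":0,"ty":0,"tz":0.055,"roll":0},{"tx":0,"ty":0,"tz":0.065,"roll":0},{"tx":0,"ty":0,"tz":0.07,"roll":0},{"tx":0,"ty":0,"tz":0.07,"roll":0}]'
python3 - <<'E'
from h import *
for n in('wrist','scene'):
  c=snap(n,n+'3'); cv2.imwrite(f'pics/{n}3b.png',cv2.resize(cv2.imread(f'pics/{n}3.png'),(800,600)))
E
```

```text
clock: 4.0
eef_pos: [474.9, -6.6, 85.2]
tool_rot: [0.568, 0.422, 0.567, -0.421]
ft_force: [0.5, 0.2, 3.6]
gripper_width: 29.5
clock: 4.9
eef_pos: [475.3, -6.7, 156.0]
tool_rot: [0.569, 0.423, 0.566, -0.421]
ft_force: [0.6, -0.4, -0.5]
gripper_width: 29.4
```

View pics/scene3b.png

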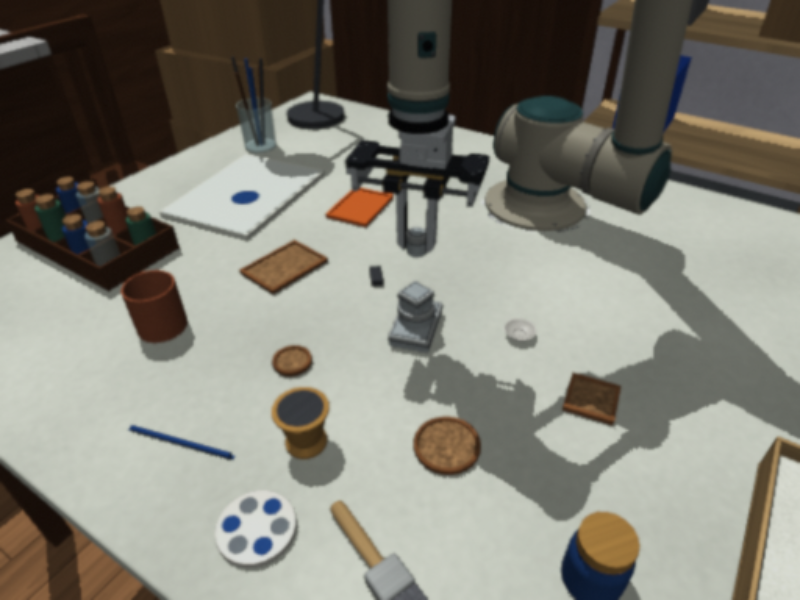

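View pics/wrist3b.png

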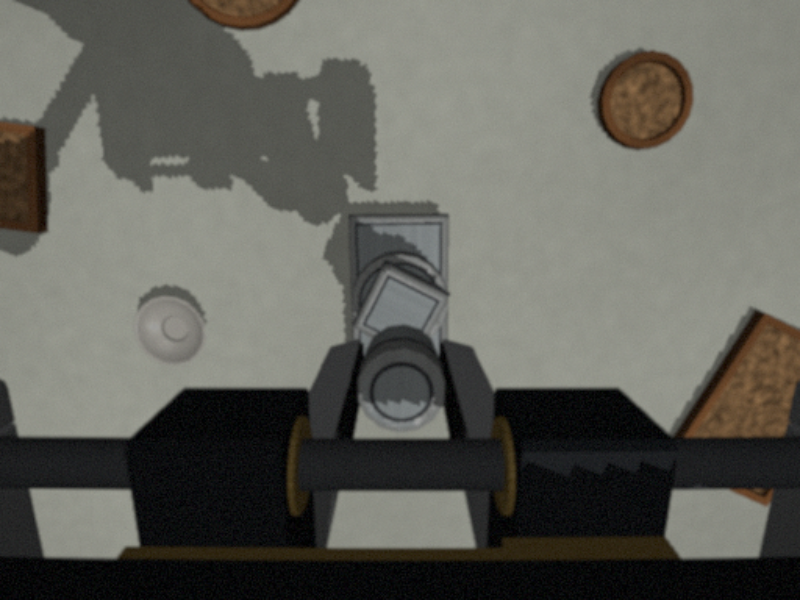

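The tin is held and the stack stands unchanged. I'll carry it to the small tray at about (638.5,-123).

```bash
python3 -m handwheel '[{"tx":0.008,"ty":-0.006,"tz":0,"roll":0},{"tx":0.026,"ty":-0.018,"tz":0,"roll":0},{"tx":0.05,"ty":-0.035,"tz":0,"roll":0},{"tx":0.078,"ty":-0.055,"tz":0,"roll":0},{"tx":0.106,"ty":-0.075,"tz":0,"roll":0},{"tx":0.13,"ty":-0.092,"tz":0,"roll":0},{"tx":0.15,"ty":-0.106,"tz":0,"roll":0},{"tx":0.16,"ty":-0.114,"tz":0,"roll":0},{"tx":0.163,"ty":-0.1165,"tz":0,"roll":0},{"tx":0.163,"ty":-0.1165,"tz":0,"roll":0}]';  python3 -m handwheel '[{"tx":0,"ty":0,"tz":-0.005,"roll":0},{"tx":0,"ty":0,"tz":-0.02,"roll":0},{"tx":0,"ty":0,"tz":-0.04,"roll":0},{"tx":0,"ty":0,"tz":-0.06,"roll":0},{"tx":0,"ty":0,"tz":-0.08,"roll":0},{"tx":0,"ty":0,"tz":-0.1,"roll":0},{"tx":0,"ty":0,"tz":-0.113,"roll":0},{"tx":0,"ty":0,"tz":-0.12,"roll":0},{"tx":0,"ty":0,"tz":-0.12,"roll":0}]'
python3 - <<'E'
from h import *
for n in('wrist','scene','top'):
  c=snap(n,n+'4'); cv2.imwrite(f'pics/{n}4b.png',cv2.resize(cv2.imread(f'pics/{n}4.png'),(800,600)))
E
```

```text
clock: 6.0
eef_pos: [637.1, -123.1, 154.2]
tool_rot: [0.567, 0.422, 0.568, -0.422]
ft_force: [0.2, -1.1, -0.1]
gripper_width: 29.4
clock: 6.9
eef_pos: [636.2, -122.6, 33.5]
tool_rot: [0.567, 0.422, 0.568, -0.422]
ft_force: [-0.4, 1.0, -0.6]
gripper_width: 30.0
```

View pics/scene4b.png

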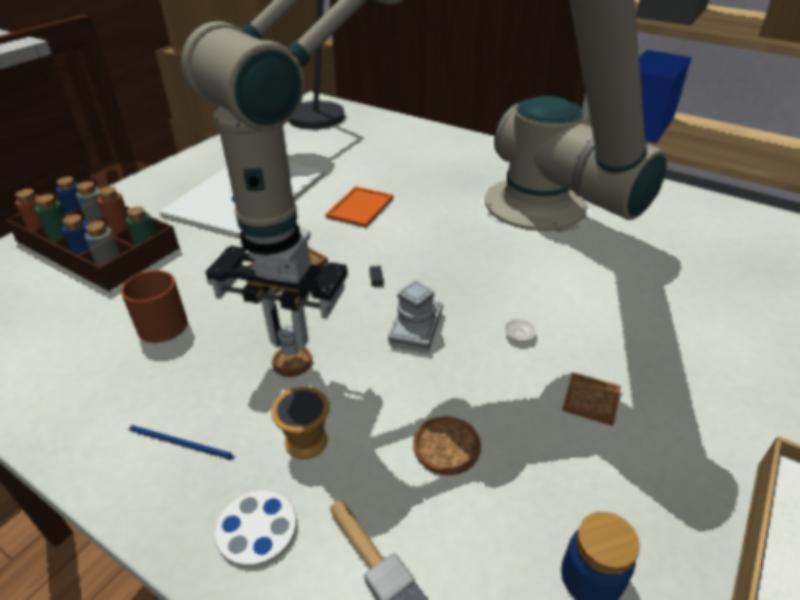

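View pics/wrist4b.png

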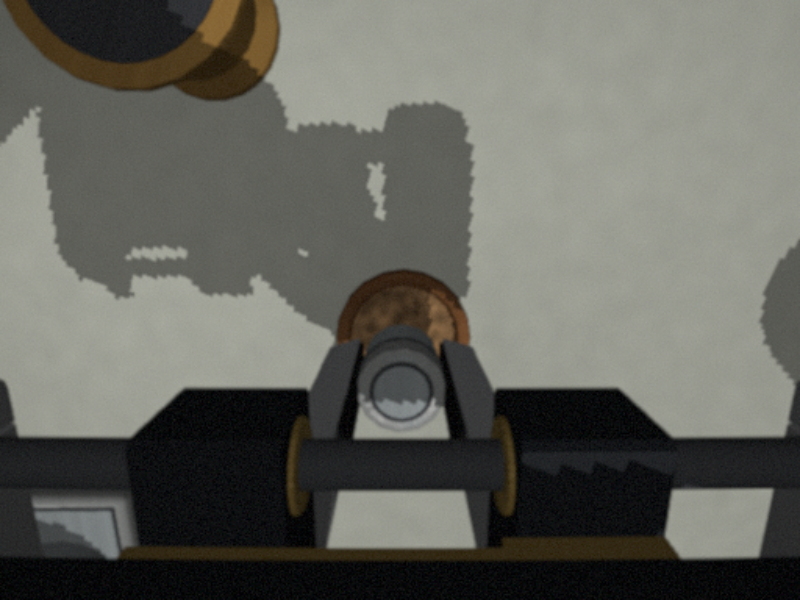

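The tray is centred laterally under the tin (tray 403 vs tin 400 px). I'll lower it and creep at the end.

```bash
python3 -m handwheel '[{"tx":0.002,"ty":-0.0005,"tz":-0.004,"roll":0},{"tx":0.002,"ty":-0.0005,"tz":-0.009,"roll":0},{"tx":0.002,"ty":-0.0005,"tz":-0.013,"roll":0},{"tx":0.002,"ty":-0.0005,"tz":-0.016,"roll":0},{"tx":0.002,"ty":-0.0005,"tz":-0.018,"roll":0},{"tx":0.002,"ty":-0.0005,"tz":-0.019,"roll":0},{"tx":0.002,"ty":-0.0005,"tz":-0.02,"roll":0},{"tx":0.002,"ty":-0.0005,"tz":-0.02,"roll":0},{"tx":0.002,"ty":-0.0005,"tz":-0.02,"roll":0}]'
```

```text
clock: 7.95
eef_pos: [639.8, -123.8, 15.3]
tool_rot: [0.568, 0.423, 0.567, -0.421]
ft_force: [0.9, -0.2, -1.2]
gripper_width: 29.5
```

```bash
python3 -m handwheel '[{"tx":0,"ty":0,"tz":-0.001,"roll":0},{"tx":0,"ty":0,"tz":-0.0015,"roll":0},{"tx":0,"ty":0,"tz":-0.002,"roll":0},{"tx":0,"ty":0,"tz":-0.002,"roll":0}]'
python3 - <<'E'
from h import *
for n in('wrist','scene'):
  c=snap(n,n+'5'); print(bot.observe()['eef_pos'],bot.observe()['ft_force'])
a=cv2.resize(cv2.imread('pics/scene5.png')[180:260,140:240],(750,600),interpolation=2);cv2.imwrite('pics/s5z.png',a)
E
```

```text
clock: 8.35
eef_pos: [639.8, -123.8, 13.3]
tool_rot: [0.568, 0.423, 0.567, -0.421]
ft_force: [0.3, -1.2, -1.1]
gripper_width: 29.1
[ 639.86754871 -123.75399615   13.28944639] [ 0.06240719 -0.02864687 -0.10720619]
[ 639.87444488 -123.75298424   13.30632124] [-0.48805144 -0.72345197 -1.12115489]
```

View pics/s5z.png

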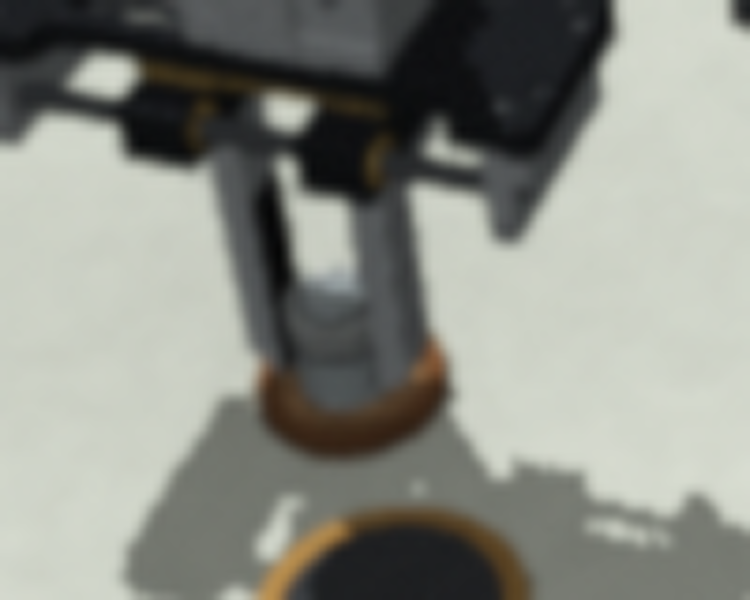

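The tin is inside the lip and just above the floor. I'll creep until contact.

```bash
python3 -m handwheel '[{"tx":0,"ty":0,"tz":-0.0005,"roll":0},{"tx":0,"ty":0,"tz":-0.001,"roll":0},{"tx":0,"ty":0,"tz":-0.001,"roll":0}]'
python3 - <<'E'
from h import *
print(bot.observe()['eef_pos'],bot.observe()['ft_force'])
E
```

```text
clock: 8.75
eef_pos: [639.9, -123.8, 13.3]
tool_rot: [0.568, 0.423, 0.567, -0.421]
ft_force: [-1.1, 0.6, 5.5]
gripper_width: 29.6
[ 639.86438414 -123.76634736   13.25735511] [-1.11879766  0.63235955  5.48412651]
```

```bash
python3 -m handwheel '[{"tx":0,"ty":0,"tz":0,"roll":0},{"tx":0,"ty":0,"tz":0,"roll":0},{"tx":0,"ty":0,"tz":0,"roll":0},{"tx":0,"ty":0,"tz":0,"roll":0}]' 0.45; python3 -m handwheel '[{"tx":0,"ty":0,"tz":0.01,"roll":0},{"tx":0,"ty":0,"tz":0.025,"roll":0},{"tx":0,"ty":0,"tz":0.045,"roll":0},{"tx":0,"ty":0,"tz":0.075,"roll":0},{"tx":0,"ty":0,"tz":0.11,"roll":0},{"tx":0,"ty":0,"tz":0.14,"roll":0},{"tx":-0.02,"ty":0.015,"tz":0.16,"roll":0},{"tx":-0.05,"ty":0.037,"tz":0.17,"roll":0},{"tx":-0.08,"ty":0.057,"tz":0.17,"roll":0}]' 
python3 -m handwheel '[{"tx":-0.03,"ty":0.02,"tz":0,"roll":-0.14},{"tx":-0.06,"ty":0.04,"tz":0,"roll":-0.28},{"tx":-0.08,"ty":0.055,"tz":0,"roll":-0.4},{"tx":-0.085,"ty":0.06,"tz":0,"roll":-0.47},{"tx":-0.085,"ty":0.06,"tz":0,"roll":-0.47},{"tx":-0.085,"ty":0.06,"tz":0,"roll":-0.47}]' 0.7
python3 - <<'E'
from h import *
for n in('wrist','scene','top'):
  c=snap(n,n+'6'); cv2.imwrite(f'pics/{n}6b.png',cv2.resize(cv2.imread(f'pics/{n}6.png'),(800,600)))
E
```

```text
clock: 9.15
eef_pos: [639.8, -123.7, 13.0]
tool_rot: [0.568, 0.423, 0.567, -0.421]
ft_force: [-0.3, -0.3, 0.5]
gripper_width: 42.3
clock: 10.05
eef_pos: [560.3, -66.5, 185.5]
tool_rot: [0.569, 0.423, 0.565, -0.421]
ft_force: [0.1, -0.2, 0.1]
gripper_width: 42.4
clock: 10.65
eef_pos: [476.0, -6.7, 186.3]
tool_rot: [0.457, 0.543, 0.451, -0.541]
ft_force: [-1.2, -0.5, 0.4]
gripper_width: 65.8
```

View pics/scene6b.png

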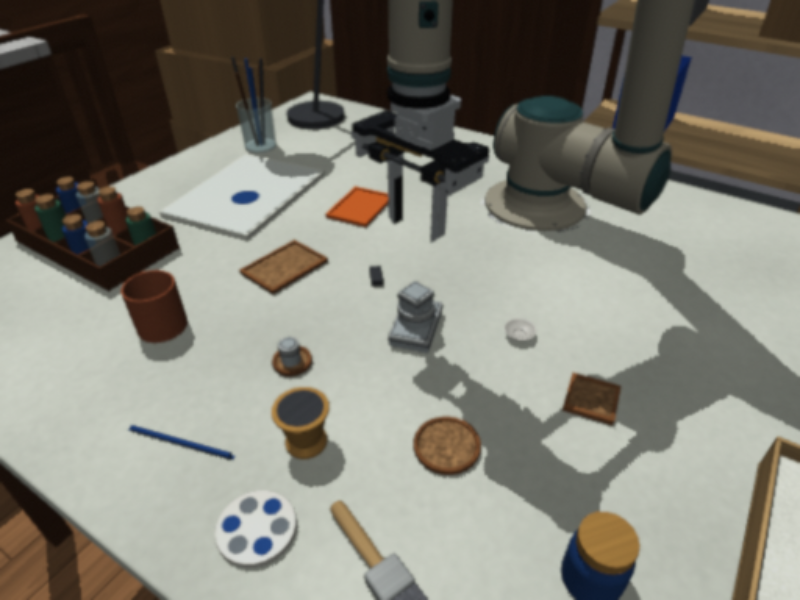

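View pics/wrist6b.png

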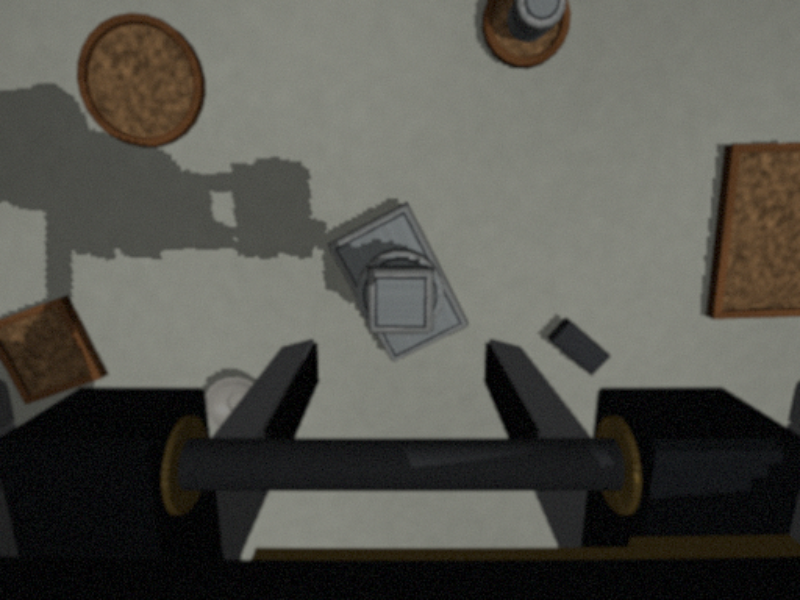

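The small tin stands in its tray at scene px (290,350). The square tin at wrist px (400,298) is aligned with the jaws. I'll measure it precisely.

Run:
```python
from h import *
t=cv2.imread('pics/wrist6.png')[155:225,220:290]; cv2.imwrite('pics/wz6.png',cv2.resize(t,(600,600),interpolation=2))
t=cv2.imread('pics/top6.png')[165:225,215:275]; cv2.imwrite('pics/tz6.png',cv2.resize(t,(600,600),interpolation=2))
```

```text
(no output)
```

View pics/wz6.png

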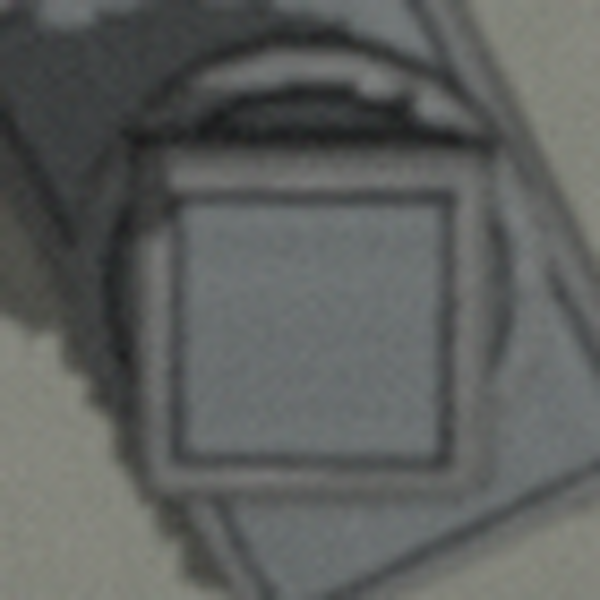

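View pics/tz6.png

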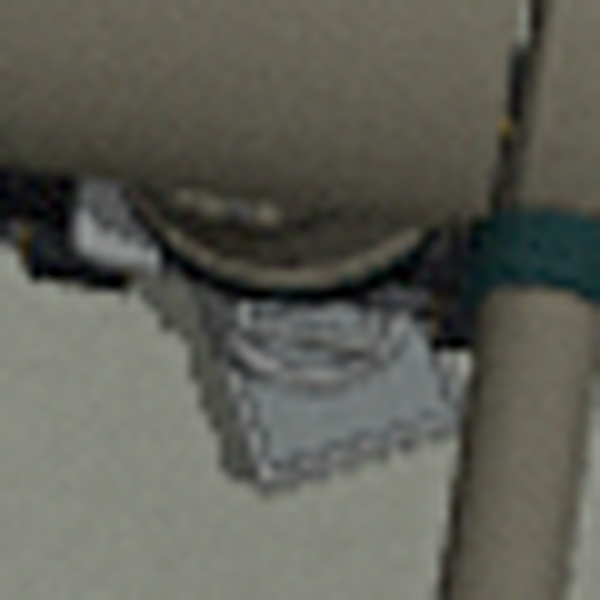

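Run:
```python
from h import *
w=load('wrist6');w1=load('wrist1')
W=lambda p:[p[0]*70/600+220-.44,p[1]*70/600+155-.44]
for pts in ([(178,193),(453,193),(447,463),(179,463)],[(140,150),(493,150),(485,492),(150,492)]):
    q=onplane(w,[W(p) for p in pts],78)
    print(q.round(1).tolist(),q.mean(0).round(1),[np.degrees(np.arctan2(*(q[b]-q[a])[[1,0]])).round(1) for a,b in((0,1),(3,2),(3,0),(2,1))],[np.linalg.norm(q[a]-q[b]).round(1) for a,b in((0,1),(1,2),(2,3))])
W1=lambda p:[p[0]*.15+215-.425,p[1]*.15+125-.425]
# height of box corner near and square corner from two wrist places
print(tri(w1,W1((258,200)),w,W((140,150))), tri(w1,W1((458,303)),w,W((493,150))))
R,_=cv2.Rodrigues(w['rvec']); 
from scipy.spatial.transform import Rotation as Ro
o=bot.observe();qq=o['tool_rot'];z=Ro.from_quat([*qq[1:],qq[0]]).as_matrix();print(np.degrees(np.arctan2(z[1,2],z[0,2])),o['eef_pos'])
```

```text
[[493.3, 4.4, 78.0], [487.9, -25.7, 78.0], [457.4, -19.9, 78.0], [462.7, 10.1, 78.0]] [475.3  -7.8  78. ] [np.float64(-100.1), np.float64(-100.1), np.float64(-10.5), np.float64(-10.7)] [np.float64(30.5), np.float64(31.1), np.float64(30.5)]
[[498.8, 7.6, 78.0], [491.9, -30.8, 78.0], [453.2, -23.6, 78.0], [459.9, 14.0, 78.0]] [476.   -8.2  78. ] [np.float64(-100.1), np.float64(-100.1), np.float64(-9.3), np.float64(-10.5)] [np.float64(39.0), np.float64(39.4), np.float64(38.2)]
(array([499.28297381,   7.33377595,  81.26701504]), np.float64(0.0727715432733351)) (array([490.36003167, -31.11884439,  66.27905353]), np.float64(0.8713028314113914))
-100.20728034934564 [476.1052303   -7.00044953 185.63435057]
```

```bash
python3 -m handwheel '[{"tx":-0.0005,"ty":-0.001,"tz":-0.02,"roll":0},{"tx":-0.0005,"ty":-0.001,"tz":-0.05,"roll":0},{"tx":-0.0005,"ty":-0.001,"tz":-0.08,"roll":0},{"tx":-0.0005,"ty":-0.001,"tz":-0.1,"roll":0},{"tx":-0.0005,"ty":-0.001,"tz":-0.115,"roll":0},{"tx":-0.0005,"ty":-0.001,"tz":-0.124,"roll":0},{"tx":-0.0005,"ty":-0.001,"tz":-0.127,"roll":0},{"tx":-0.0005,"ty":-0.001,"tz":-0.127,"roll":0}]' ; python3 -m handwheel '[{"tx":0,"ty":0,"tz":0,"roll":0},{"tx":0,"ty":0,"tz":0,"roll":0},{"tx":0,"ty":0,"tz":0,"roll":0},{"tx":0,"ty":0,"tz":0,"roll":0},{"tx":0,"ty":0,"tz":0,"roll":0},{"tx":0,"ty":0,"tz":0,"roll":0}]' 0 25
python3 - <<'E'
from h import *
for n in('wrist','scene'):
  c=snap(n,n+'7'); cv2.imwrite(f'pics/{n}7b.png',cv2.resize(cv2.imread(f'pics/{n}7.png'),(800,600)))
print(bot.observe()['eef_pos'])
E
```

```text
clock: 11.6
eef_pos: [475.9, -8.2, 58.5]
tool_rot: [0.456, 0.543, 0.451, -0.542]
ft_force: [0.3, -0.5, 0.3]
gripper_width: 65.4
clock: 12.2
eef_pos: [476.3, -8.1, 59.0]
tool_rot: [0.456, 0.544, 0.451, -0.541]
ft_force: [0.2, 1.3, 4.5]
gripper_width: 39.9
[476.33317277  -8.05633257  59.048723  ]
```

View pics/wrist7b.png

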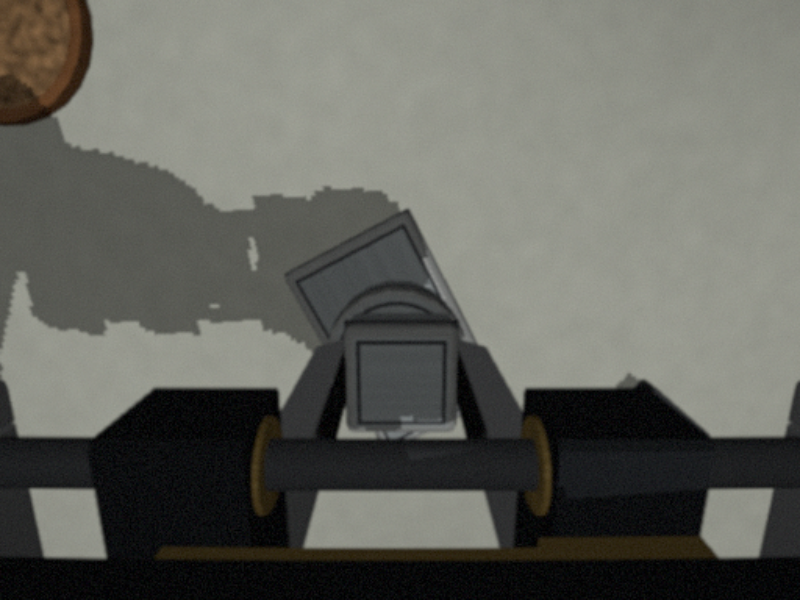

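The square tin is gripped squarely (39.9 mm). I'll lift it and carry it to the square tray at about (470,281), turning +0.335 rad.

```bash
python3 -m handwheel '[{"tx":0,"ty":0,"tz":0.003,"roll":0},{"tx":0,"ty":0,"tz":0.008,"roll":0},{"tx":0,"ty":0,"tz":0.018,"roll":0},{"tx":0,"ty":0,"tz":0.035,"roll":0},{"tx":0,"ty":0.005,"tz":0.05,"roll":0},{"tx":0,"ty":0.02,"tz":0.06,"roll":0},{"tx":0,"ty":0.045,"tz":0.06,"roll":0.03},{"tx":0,"ty":0.075,"tz":0.06,"roll":0.08},{"tx":0,"ty":0.105,"tz":0.06,"roll":0.13},{"tx":0,"ty":0.135,"tz":0.06,"roll":0.18}]';python3 -m handwheel '[{"tx":-0.001,"ty":0.03,"tz":0,"roll":0.05},{"tx":-0.002,"ty":0.06,"tz":0,"roll":0.09},{"tx":-0.003,"ty":0.09,"tz":0,"roll":0.12},{"tx":-0.004,"ty":0.115,"tz":0,"roll":0.14},{"tx":-0.005,"ty":0.135,"tz":0,"roll":0.15},{"tx":-0.006,"ty":0.148,"tz":-0.005,"roll":0.155},{"tx":-0.006,"ty":0.154,"tz":-0.02,"roll":0.155},{"tx":-0.006,"ty":0.154,"tz":-0.04,"roll":0.155},{"tx":-0.006,"ty":0.154,"tz":-0.055,"roll":0.155},{"tx":-0.006,"ty":0.154,"tz":-0.06,"roll":0.155}]'
python3 - <<'E'
from h import *
for n in('wrist','scene'):
  c=snap(n,n+'8'); cv2.imwrite(f'pics/{n}8b.png',cv2.resize(cv2.imread(f'pics/{n}8.png'),(800,600)))
  print(bot.observe()['eef_pos'],bot.observe()['joint_pos'].round(2))
E
```

```text
clock: 13.3
eef_pos: [476.3, 127.9, 119.7]
tool_rot: [0.503, 0.501, 0.498, -0.498]
ft_force: [0.1, -0.1, -0.7]
gripper_width: 39.9
clock: 14.3
eef_pos: [469.0, 281.0, 58.1]
tool_rot: [0.54, 0.459, 0.536, -0.458]
ft_force: [-0.5, -0.4, -1.3]
gripper_width: 40.0
[469.21959894 281.09451644  58.16397248] [ 0.42  0.36  1.79 -0.01  1.    1.83]
[469.85856063 281.35493681  59.0974832 ] [ 0.42  0.36  1.78 -0.01  1.    1.83]
```

View pics/wrist8b.png

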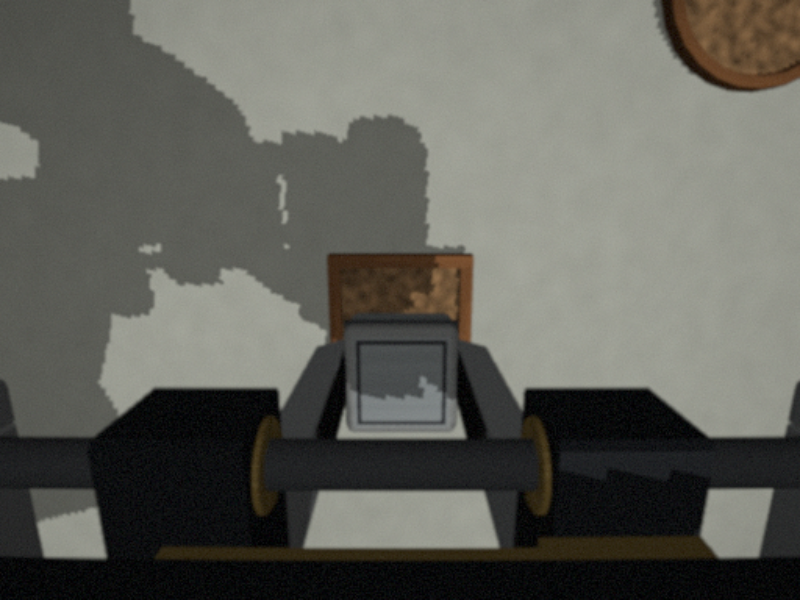

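View pics/scene8b.png

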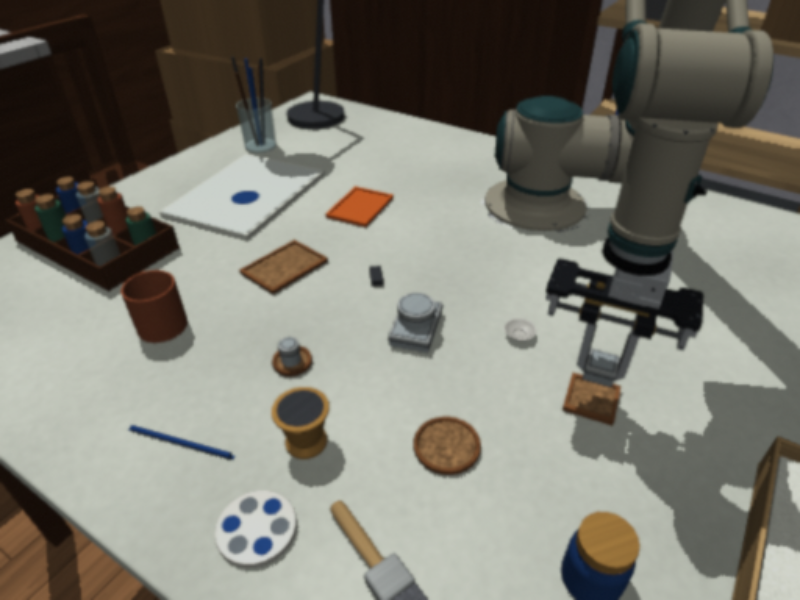

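The tin is parallel to the square tray and laterally centred (tray 401 px, tin 401 px). I'll lower it.

```bash
python3 -m handwheel '[{"tx":0.0005,"ty":0,"tz":-0.006,"roll":0},{"tx":0.0005,"ty":0,"tz":-0.016,"roll":0},{"tx":0.0005,"ty":0,"tz":-0.026,"roll":0},{"tx":0.0005,"ty":0,"tz":-0.034,"roll":0},{"tx":0.0005,"ty":0,"tz":-0.039,"roll":0},{"tx":0.0005,"ty":0,"tz":-0.042,"roll":0},{"tx":0.0005,"ty":0,"tz":-0.044,"roll":0},{"tx":0.0005,"ty":0,"tz":-0.044,"roll":0}]';python3 -m handwheel '[{"tx":0,"ty":0,"tz":-0.0005,"roll":0},{"tx":0,"ty":0,"tz":-0.001,"roll":0},{"tx":0,"ty":0,"tz":-0.001,"roll":0}]'
```

```text
clock: 15.2
eef_pos: [470.3, 281.4, 14.9]
tool_rot: [0.54, 0.46, 0.536, -0.458]
ft_force: [-0.4, 0.5, -0.5]
gripper_width: 39.9
clock: 15.5
eef_pos: [470.4, 281.5, 14.1]
tool_rot: [0.54, 0.46, 0.536, -0.458]
ft_force: [0.2, -0.1, -1.3]
gripper_width: 39.7
```

```bash
python3 -m handwheel '[{"tx":0,"ty":0,"tz":-0.0005,"roll":0},{"tx":0,"ty":0,"tz":-0.001,"roll":0},{"tx":0,"ty":0,"tz":-0.001,"roll":0},{"tx":0,"ty":0,"tz":-0.001,"roll":0}]'
```

```text
clock: 15.9
eef_pos: [470.4, 281.4, 13.1]
tool_rot: [0.54, 0.46, 0.536, -0.458]
ft_force: [0.1, 0.1, 0.3]
gripper_width: 39.7
```

```bash
python3 -m handwheel '[{"tx":0,"ty":0,"tz":-0.0005,"roll":0},{"tx":0,"ty":0,"tz":-0.0008,"roll":0},{"tx":0,"ty":0,"tz":-0.0008,"roll":0}]'
```

```text
clock: 16.2
eef_pos: [470.5, 281.4, 13.1]
tool_rot: [0.54, 0.46, 0.536, -0.458]
ft_force: [-1.3, -0.7, 5.4]
gripper_width: 39.8
```

Contact at 5.4 N. I'll release and go back above the stack.

```bash
python3 -m handwheel '[{"tx":0,"ty":0,"tz":0,"roll":0},{"tx":0,"ty":0,"tz":0,"roll":0},{"tx":0,"ty":0,"tz":0,"roll":0},{"tx":0,"ty":0,"tz":0,"roll":0}]' 0.55; python3 -m handwheel '[{"tx":0,"ty":0,"tz":0.01,"roll":0},{"tx":0,"ty":0,"tz":0.025,"roll":0},{"tx":0,"ty":0,"tz":0.05,"roll":0},{"tx":0,"ty":0,"tz":0.085,"roll":0},{"tx":0,"ty":0,"tz":0.12,"roll":0},{"tx":0,"ty":-0.02,"tz":0.15,"roll":0.03},{"tx":0,"ty":-0.05,"tz":0.165,"roll":0.06},{"tx":0,"ty":-0.085,"tz":0.165,"roll":0.1},{"tx":0,"ty":-0.12,"tz":0.165,"roll":0.135},{"tx":0,"ty":-0.155,"tz":0.165,"roll":0.135}]';python3 -m handwheel '[{"tx":0,"ty":-0.035,"tz":0,"roll":0},{"tx":0,"ty":-0.07,"tz":0,"roll":0},{"tx":0.001,"ty":-0.1,"tz":0,"roll":0},{"tx":0.003,"ty":-0.122,"tz":0,"roll":0},{"tx":0.005,"ty":-0.132,"tz":0,"roll":0},{"tx":0.005,"ty":-0.132,"tz":0,"roll":0},{"tx":0.005,"ty":-0.132,"tz":0,"roll":0}]' 0.9
python3 - <<'E'
from h import *
for n in('wrist','scene'):
  c=snap(n,n+'9'); cv2.imwrite(f'pics/{n}9b.png',cv2.resize(cv2.imread(f'pics/{n}9.png'),(800,600)))
t=cv2.imread('pics/wrist9.png')[135:225,210:300]; cv2.imwrite('pics/wz9.png',cv2.resize(t,(600,600),interpolation=2))
E
```

```text
clock: 16.6
eef_pos: [470.4, 281.4, 12.9]
tool_rot: [0.54, 0.46, 0.536, -0.458]
ft_force: [0.4, 0.8, 0.2]
gripper_width: 51.7
clock: 17.6
eef_pos: [470.3, 125.2, 178.9]
tool_rot: [0.571, 0.423, 0.565, -0.42]
ft_force: [0.4, 0.2, 0.4]
gripper_width: 51.8
clock: 18.3
eef_pos: [475.3, -6.0, 179.1]
tool_rot: [0.57, 0.423, 0.565, -0.419]
ft_force: [0.2, 0.1, 0.5]
gripper_width: 84.4
```

View pics/wrist9b.png

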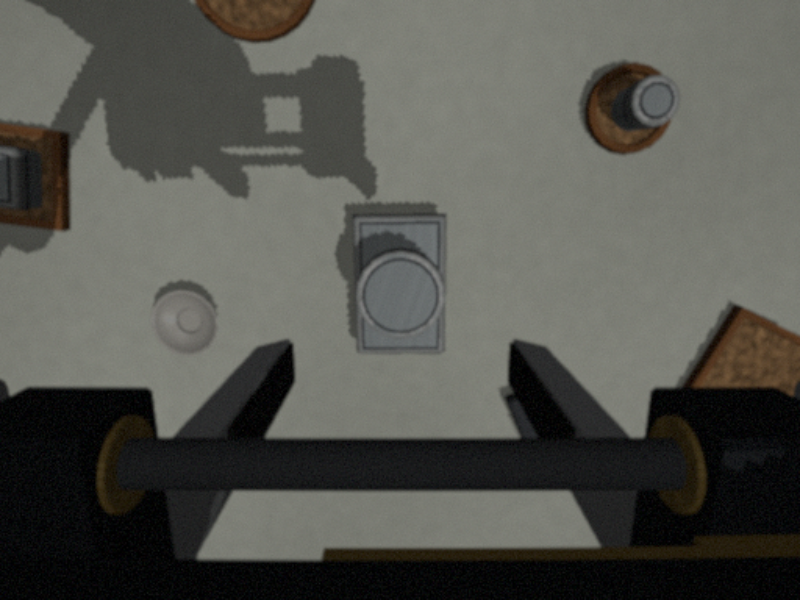

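View pics/scene9b.png

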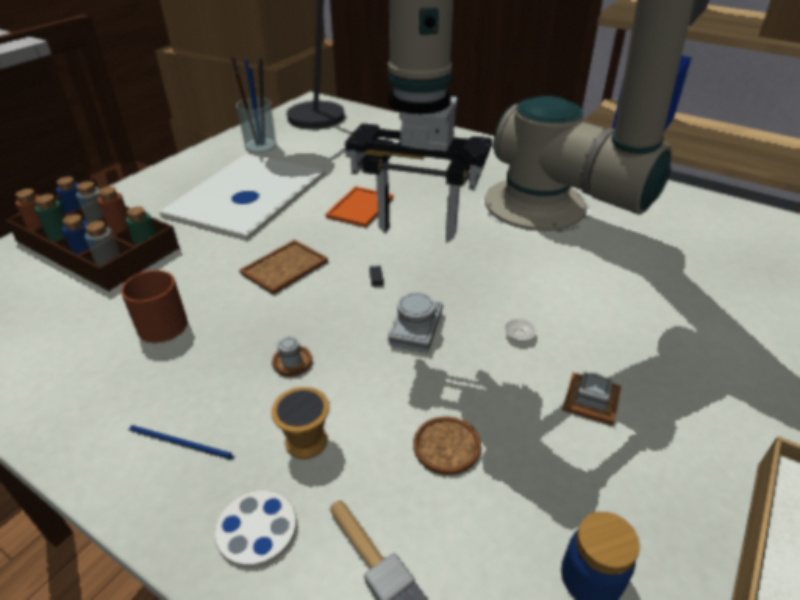

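View pics/wz9.png

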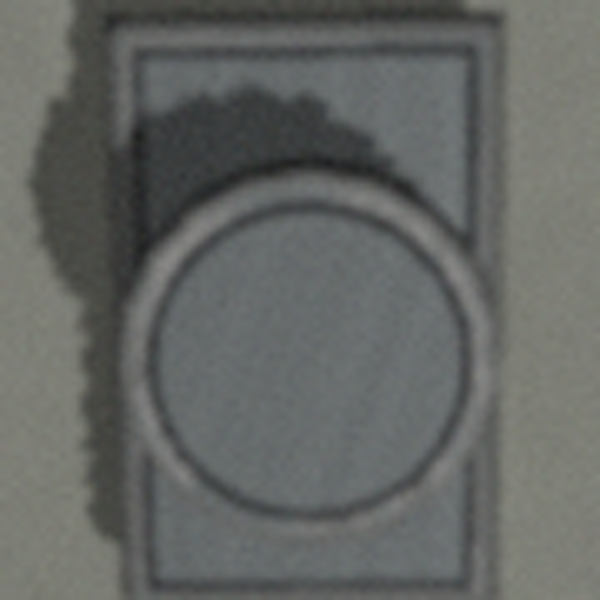

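The square tin sits in its tray (scene px (592,392)). The round lid centre is at crop px (310,360).

Run:
```python
from h import *
w=load('wrist9')
W=lambda p:[p[0]*.15+210-.425,p[1]*.15+135-.425]
c=onplane(w,[W((311,360))],52);print(c)
print(onplane(w,[W((152,360)),W((470,360)),W((120,360)),W((498,360))],52).round(1))
b=onplane(w,[W((108,16)),W((505,16)),[444*.64,352.5*.64],[357*.64,352.5*.64]],24);print(b.round(1),b.mean(0))
for i,j in((3,0),(2,1),(0,1)): e=b[j]-b[i];print(np.degrees(np.arctan2(e[1],e[0])),np.linalg.norm(e))
w6=load('wrist6')
# round tray from wrist6, height via two views
import m
rs=[]
ct=m.masks(w6,[int(v*.64) for v in (60,5,225,165)]).reshape(-1,2).astype(np.float32)
print(cv2.minEnclosingCircle(onplane(w6,ct,8)[:,:2].astype(np.float32)))
print(cv2.minAreaRect(onplane(w6,ct,8)[:,:2].astype(np.float32)))
print(bot.observe()['eef_pos'])
```

```text
[[475.09330714  -7.31103825  52.        ]]
[[468.   16.   52. ]
 [482.2 -30.6  52. ]
 [466.6  20.7  52. ]
 [483.4 -34.8  52. ]]
[[514.2  38.7  24. ]
 [532.8 -22.6  24. ]
 [437.1 -52.4  24. ]
 [418.6   8.7  24. ]] [475.6651877   -6.88128813  24.        ]
17.399744028833684 100.11534482348151
17.326512221686777 100.16456115023578
-73.11298067988385 64.01048568727172
round [(array([647. , 147.8]), array([85.3, 83.4]), 0.5), (array([649.7, 150.9]), array([87.9, 83.5]), 31.8)]
small [(array([ 638.3, -122.3]), array([57.3, 56.7]), 70.9), (array([ 640.5, -118.6]), array([62.1, 53.3]), 42.4)]
square [(array([470.2, 281.3]), array([69.8, 71.3]), 9.2), (array([472.4, 283.8]), array([76.4, 70. ]), 8.9)]
box [(array([ 461.9, -295.9]), array([ 94.9, 129.3]), 81.7), (array([ 463.3, -290.9]), array([ 98.8, 134.2]), 82.0)]
((647.2302856445312, 145.77957153320312), 44.36186981201172)
((646.9178466796875, 146.2408905029297), (87.89319610595703, 85.89523315429688), 79.5147705078125)
[475.1901349   -5.68322164 178.99996569]
```

```bash
python3 -m handwheel '[{"tx":0,"ty":-0.0015,"tz":-0.02,"roll":0},{"tx":0,"ty":-0.0015,"tz":-0.05,"roll":0},{"tx":0,"ty":-0.0015,"tz":-0.08,"roll":0},{"tx":0,"ty":-0.0015,"tz":-0.105,"roll":0},{"tx":0,"ty":-0.0015,"tz":-0.125,"roll":0},{"tx":0,"ty":-0.0015,"tz":-0.138,"roll":0},{"tx":0,"ty":-0.0015,"tz":-0.145,"roll":0},{"tx":0,"ty":-0.0015,"tz":-0.148,"roll":0},{"tx":0,"ty":-0.0015,"tz":-0.148,"roll":0}]' ; python3 -m handwheel '[{"tx":0,"ty":0,"tz":0,"roll":0},{"tx":0,"ty":0,"tz":0,"roll":0},{"tx":0,"ty":0,"tz":0,"roll":0},{"tx":0,"ty":0,"tz":0,"roll":0},{"tx":0,"ty":0,"tz":0,"roll":0},{"tx":0,"ty":0,"tz":0,"roll":0}]' 0 25
python3 - <<'E'
from h import *
c=snap('wrist','wrist10'); cv2.imwrite('pics/wrist10b.png',cv2.resize(cv2.imread('pics/wrist10.png'),(800,600)))
print(bot.observe()['eef_pos'])
E
```

```text
clock: 19.3
eef_pos: [475.4, -6.8, 31.1]
tool_rot: [0.571, 0.423, 0.566, -0.419]
ft_force: [-0.6, 0.6, 0.7]
gripper_width: 84.2
clock: 19.9
eef_pos: [475.6, -6.7, 31.5]
tool_rot: [0.571, 0.423, 0.566, -0.419]
ft_force: [-0.9, 0.8, 4.2]
gripper_width: 57.7
[475.5429744   -6.75004601  31.47404634]
```

View pics/wrist10b.png

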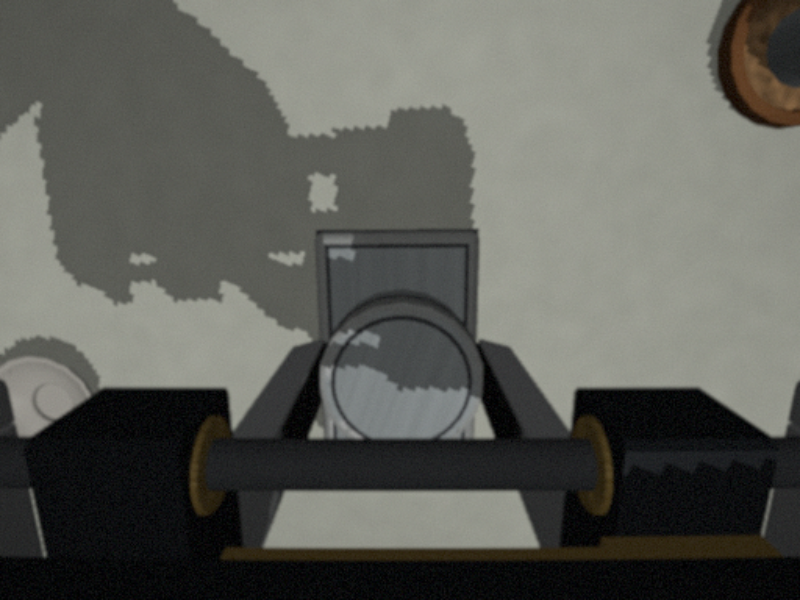

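The round tin is gripped at 57.7 mm. I'll lift it and carry it to (647,147.5).

```bash
python3 -m handwheel '[{"tx":0,"ty":0,"tz":0.003,"roll":0},{"tx":0,"ty":0,"tz":0.008,"roll":0},{"tx":0,"ty":0,"tz":0.018,"roll":0},{"tx":0,"ty":0,"tz":0.035,"roll":0},{"tx":0.003,"ty":0.003,"tz":0.05,"roll":0},{"tx":0.015,"ty":0.013,"tz":0.06,"roll":0},{"tx":0.035,"ty":0.031,"tz":0.06,"roll":0},{"tx":0.058,"ty":0.052,"tz":0.06,"roll":0},{"tx":0.08,"ty":0.072,"tz":0.06,"roll":0},{"tx":0.1,"ty":0.09,"tz":0.06,"roll":0}]';python3 -m handwheel '[{"tx":0.02,"ty":0.018,"tz":0,"roll":0},{"tx":0.04,"ty":0.036,"tz":0,"roll":0},{"tx":0.055,"ty":0.05,"tz":0,"roll":0},{"tx":0.066,"ty":0.06,"tz":0,"roll":0},{"tx":0.071,"ty":0.064,"tz":-0.005,"roll":0},{"tx":0.071,"ty":0.064,"tz":-0.015,"roll":0},{"tx":0.071,"ty":0.064,"tz":-0.027,"roll":0},{"tx":0.071,"ty":0.064,"tz":-0.035,"roll":0},{"tx":0.071,"ty":0.064,"tz":-0.038,"roll":0},{"tx":0.071,"ty":0.064,"tz":-0.038,"roll":0}]'
python3 - <<'E'
from h import *
for n in('wrist','scene'):
  c=snap(n,n+'11'); cv2.imwrite(f'pics/{n}11b.png',cv2.resize(cv2.imread(f'pics/{n}11.png'),(800,600)))
  print(bot.observe()['eef_pos'])
E
```

```text
clock: 20.95
eef_pos: [576.7, 84.2, 92.2]
tool_rot: [0.571, 0.423, 0.565, -0.419]
ft_force: [-0.5, -0.0, -1.1]
gripper_width: 57.7
clock: 21.95
eef_pos: [646.9, 147.7, 53.3]
tool_rot: [0.571, 0.423, 0.566, -0.419]
ft_force: [0.7, -0.2, -0.1]
gripper_width: 57.2
[647.43995344 147.83878819  54.00644716]
[647.80572233 147.98859571  54.44294993]
```

View pics/wrist11b.png

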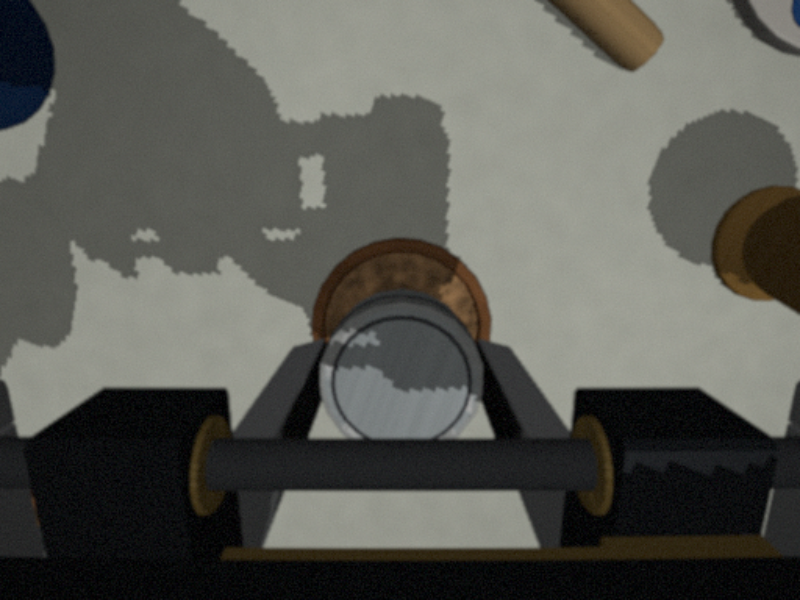

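View pics/scene11b.png

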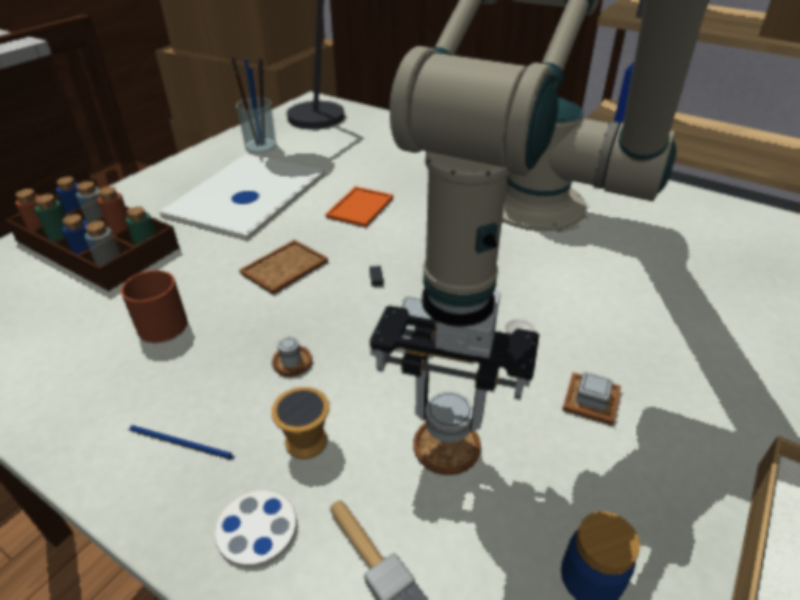

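Tin and tray are both centred at px 401. I'll lower it.

```bash
python3 -m handwheel '[{"tx":-0.001,"ty":0,"tz":-0.006,"roll":0},{"tx":-0.001,"ty":0,"tz":-0.015,"roll":0},{"tx":-0.001,"ty":0,"tz":-0.024,"roll":0},{"tx":-0.001,"ty":0,"tz":-0.031,"roll":0},{"tx":-0.001,"ty":0,"tz":-0.036,"roll":0},{"tx":-0.001,"ty":0,"tz":-0.038,"roll":0},{"tx":-0.001,"ty":0,"tz":-0.039,"roll":0},{"tx":-0.001,"ty":0,"tz":-0.039,"roll":0}]';python3 -m handwheel '[{"tx":0,"ty":0,"tz":-0.0005,"roll":0},{"tx":0,"ty":0,"tz":-0.001,"roll":0},{"tx":0,"ty":0,"tz":-0.001,"roll":0}]'
```

```text
clock: 22.85
eef_pos: [647.0, 148.0, 15.5]
tool_rot: [0.571, 0.423, 0.565, -0.418]
ft_force: [1.0, -0.4, -0.4]
gripper_width: 57.6
clock: 23.15
eef_pos: [647.0, 148.0, 14.6]
tool_rot: [0.571, 0.423, 0.565, -0.418]
ft_force: [0.1, -1.1, -1.3]
gripper_width: 57.4
```

```bash
python3 -m handwheel '[{"tx":0,"ty":0,"tz":-0.0005,"roll":0},{"tx":0,"ty":0,"tz":-0.001,"roll":0},{"tx":0,"ty":0,"tz":-0.001,"roll":0},{"tx":0,"ty":0,"tz":-0.001,"roll":0}]'
```

```text
clock: 23.55
eef_pos: [647.0, 148.0, 13.6]
tool_rot: [0.571, 0.423, 0.565, -0.418]
ft_force: [0.8, -0.1, -1.1]
gripper_width: 57.4
```

```bash
python3 -m handwheel '[{"tx":0,"ty":0,"tz":-0.0005,"roll":0},{"tx":0,"ty":0,"tz":-0.0008,"roll":0},{"tx":0,"ty":0,"tz":-0.0008,"roll":0}]'
```

```text
clock: 23.85
eef_pos: [647.1, 148.0, 13.5]
tool_rot: [0.571, 0.423, 0.565, -0.418]
ft_force: [-2.3, -0.4, 4.7]
gripper_width: 57.1
```

Contact at 4.7 N. I'll release, rise and return.

```bash
python3 -m handwheel '[{"tx":0,"ty":0,"tz":0,"roll":0},{"tx":0,"ty":0,"tz":0,"roll":0},{"tx":0,"ty":0,"tz":0,"roll":0},{"tx":0,"ty":0,"tz":0,"roll":0}]' 0.74; python3 -m handwheel '[{"tx":0,"ty":0,"tz":0.01,"roll":0},{"tx":0,"ty":0,"tz":0.025,"roll":0},{"tx":0,"ty":0,"tz":0.05,"roll":0},{"tx":0,"ty":0,"tz":0.085,"roll":0},{"tx":0,"ty":0,"tz":0.12,"roll":0},{"tx":-0.012,"ty":-0.01,"tz":0.15,"roll":0},{"tx":-0.033,"ty":-0.03,"tz":0.165,"roll":0},{"tx":-0.058,"ty":-0.052,"tz":0.165,"roll":0},{"tx":-0.085,"ty":-0.076,"tz":0.165,"roll":0},{"tx":-0.11,"ty":-0.1,"tz":0.165,"roll":0}]';python3 -m handwheel '[{"tx":-0.025,"ty":-0.022,"tz":0,"roll":0},{"tx":-0.045,"ty":-0.04,"tz":0,"roll":0},{"tx":-0.058,"ty":-0.051,"tz":0,"roll":0},{"tx":-0.062,"ty":-0.055,"tz":0,"roll":0},{"tx":-0.062,"ty":-0.055,"tz":0,"roll":0},{"tx":-0.062,"ty":-0.055,"tz":0,"roll":0}]' 0.95
python3 - <<'E'
from h import *
for n in('wrist','scene'):
  c=snap(n,n+'12'); cv2.imwrite(f'pics/{n}12b.png',cv2.resize(cv2.imread(f'pics/{n}12.png'),(800,600)))
  print(bot.observe()['eef_pos'])
t=cv2.imread('pics/wrist12.png')[135:235,205:305]; cv2.imwrite('pics/wz12.png',cv2.resize(t,(600,600),interpolation=2))
E
```

```text
clock: 24.25
eef_pos: [647.1, 148.0, 13.2]
tool_rot: [0.571, 0.423, 0.565, -0.418]
ft_force: [0.5, -0.6, -0.4]
gripper_width: 69.3
clock: 25.25
eef_pos: [536.0, 47.3, 179.1]
tool_rot: [0.572, 0.423, 0.565, -0.418]
ft_force: [-0.8, -0.3, 0.2]
gripper_width: 69.5
clock: 25.85
eef_pos: [475.1, -7.3, 179.4]
tool_rot: [0.572, 0.424, 0.565, -0.418]
ft_force: [-0.7, 0.6, 0.5]
gripper_width: 89.6
[475.04696462  -7.17075581 179.18111889]
[474.95304584  -7.1633237  179.09066633]
```

View pics/scene12b.png

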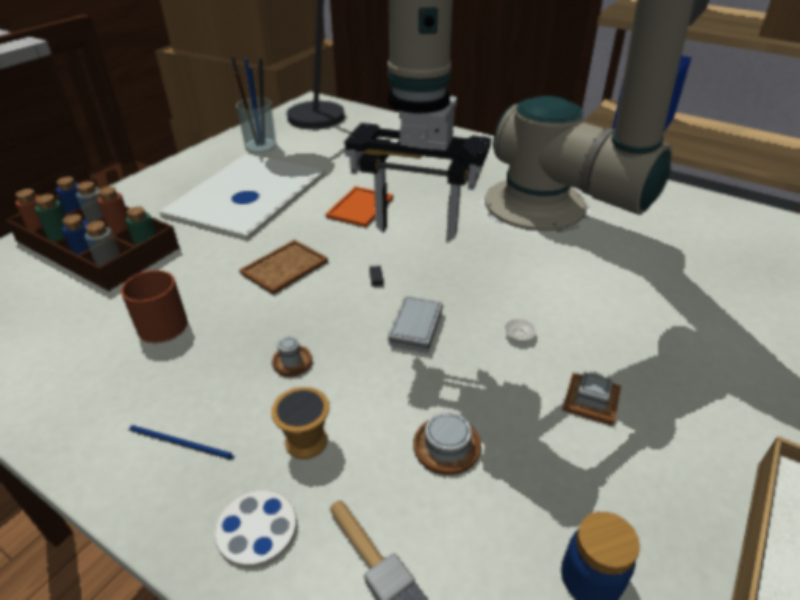

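View pics/wz12.png

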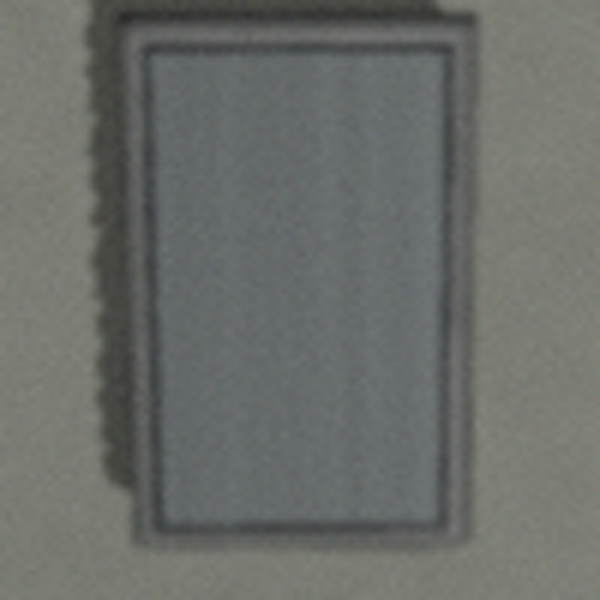

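The round tin is seated (scene px (448,440)). The box remains with lid corners at crop px (122,17), (477,17), (470,545) and (137,545).

Run:
```python
from h import *
w=load('wrist12')
W=lambda p:[p[0]/6+205-.42,p[1]/6+135-.42]
for pts in([(122,15),(478,15),(470,545),(135,545)],[(147,47),(451,47),(445,526),(157,526)]):
    b=onplane(w,[W(p) for p in pts],24);print(b.mean(0).round(1))
    for i,j in((3,0),(2,1),(0,1),(3,2)): e=b[j]-b[i];print(np.degrees(np.arctan2(e[1],e[0])).round(1),np.linalg.norm(e).round(1))
from scipy.spatial.transform import Rotation as Ro
o=bot.observe();qq=o['tool_rot'];z=Ro.from_quat([*qq[1:],qq[0]]).as_matrix();print(np.degrees(np.arctan2(z[1,2],z[0,2])),o['eef_pos'])
```

```text
[475.9  -6.9  24. ]
17.2 99.7
17.3 99.8
-73.0 63.9
-73.0 64.0
[474.9  -6.9  24. ]
17.1 90.3
17.3 90.3
-73.0 54.7
-73.0 54.9
-72.96666360277008 [474.95304584  -7.1633237  179.09066633]
```

```bash
python3 -m handwheel '[{"tx":0,"ty":0,"tz":-0.02,"roll":0},{"tx":0,"ty":0,"tz":-0.05,"roll":0},{"tx":0,"ty":0,"tz":-0.085,"roll":0},{"tx":0,"ty":0,"tz":-0.115,"roll":0},{"tx":0,"ty":0,"tz":-0.14,"roll":0},{"tx":0,"ty":0,"tz":-0.156,"roll":0},{"tx":0,"ty":0,"tz":-0.166,"roll":0},{"tx":0,"ty":0,"tz":-0.171,"roll":0},{"tx":0,"ty":0,"tz":-0.172,"roll":0},{"tx":0,"ty":0,"tz":-0.172,"roll":0}]' ; python3 -m handwheel '[{"tx":0,"ty":0,"tz":0,"roll":0},{"tx":0,"ty":0,"tz":0,"roll":0},{"tx":0,"ty":0,"tz":0,"roll":0},{"tx":0,"ty":0,"tz":0,"roll":0},{"tx":0,"ty":0,"tz":0,"roll":0},{"tx":0,"ty":0,"tz":0,"roll":0}]' 0 30
python3 - <<'E'
from h import *
c=snap('wrist','wrist13'); cv2.imwrite('pics/wrist13b.png',cv2.resize(cv2.imread('pics/wrist13.png'),(800,600)))
print(bot.observe()['eef_pos'])
E
```

```text
clock: 26.95
eef_pos: [475.6, -7.1, 7.5]
tool_rot: [0.573, 0.423, 0.565, -0.417]
ft_force: [0.5, 0.7, 0.4]
gripper_width: 89.5
clock: 27.55
eef_pos: [475.7, -6.8, 8.0]
tool_rot: [0.572, 0.424, 0.565, -0.417]
ft_force: [-1.4, 3.4, 5.5]
gripper_width: 63.4
[475.71209659  -6.7846996    7.93267113]
```

View pics/wrist13b.png

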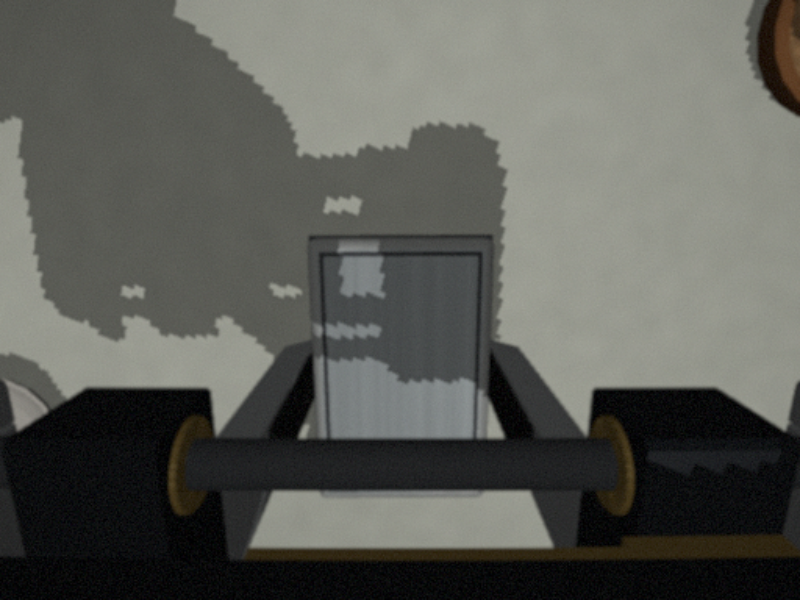

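The box tin is gripped at 63.4 mm. I'll carry it to (462,-296), turning -0.443 rad.

```bash
python3 -m handwheel '[{"tx":0,"ty":0,"tz":0.003,"roll":0},{"tx":0,"ty":0,"tz":0.008,"roll":0},{"tx":0,"ty":0,"tz":0.018,"roll":0},{"tx":0,"ty":0,"tz":0.035,"roll":0},{"tx":0,"ty":-0.005,"tz":0.05,"roll":0},{"tx":0,"ty":-0.02,"tz":0.06,"roll":-0.02},{"tx":-0.001,"ty":-0.04,"tz":0.06,"roll":-0.06},{"tx":-0.002,"ty":-0.065,"tz":0.06,"roll":-0.11},{"tx":-0.004,"ty":-0.09,"tz":0.06,"roll":-0.16},{"tx":-0.006,"ty":-0.115,"tz":0.06,"roll":-0.21}]';python3 -m handwheel '[{"tx":0,"ty":-0.025,"tz":0,"roll":-0.05},{"tx":-0.001,"ty":-0.05,"tz":0,"roll":-0.1},{"tx":-0.002,"ty":-0.075,"tz":0,"roll":-0.14},{"tx":-0.003,"ty":-0.1,"tz":0,"roll":-0.18},{"tx":-0.005,"ty":-0.125,"tz":0,"roll":-0.21},{"tx":-0.006,"ty":-0.148,"tz":0,"roll":-0.225},{"tx":-0.007,"ty":-0.165,"tz":0,"roll":-0.233},{"tx":-0.007,"ty":-0.172,"tz":0,"roll":-0.233},{"tx":-0.007,"ty":-0.173,"tz":0,"roll":-0.233},{"tx":-0.007,"ty":-0.173,"tz":0,"roll":-0.233}]'
python3 - <<'E'
from h import *
for n in('wrist','scene','top'):
  c=snap(n,n+'14'); cv2.imwrite(f'pics/{n}14b.png',cv2.resize(cv2.imread(f'pics/{n}14.png'),(800,600)))
print(bot.observe()['eef_pos'])
E
```

```text
clock: 28.6
eef_pos: [469.7, -122.9, 68.6]
tool_rot: [0.525, 0.481, 0.516, -0.475]
ft_force: [0.3, 0.3, -3.3]
gripper_width: 63.3
clock: 29.6
eef_pos: [462.4, -295.1, 68.5]
tool_rot: [0.466, 0.538, 0.457, -0.533]
ft_force: [-0.5, -0.6, -2.4]
gripper_width: 63.8
[ 462.57221393 -294.78647261   68.58581338]
```

View pics/wrist14b.png

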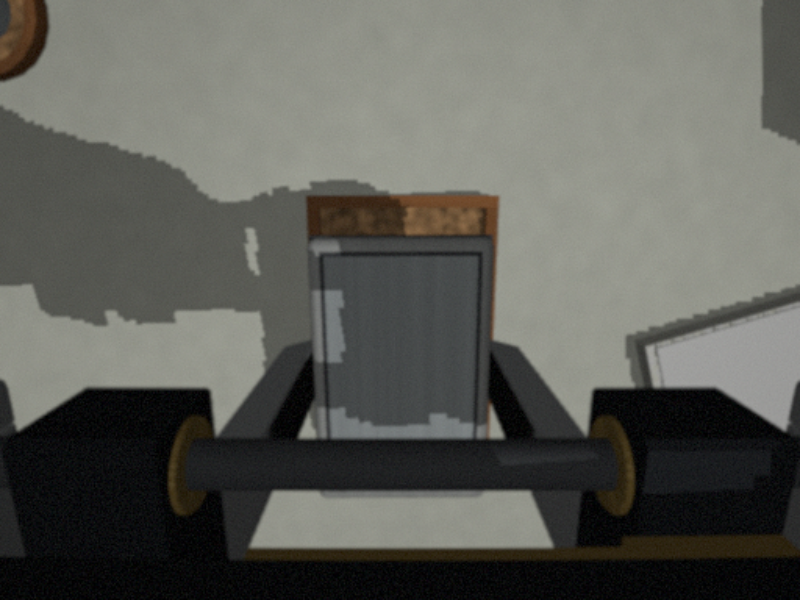

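View pics/scene14b.png

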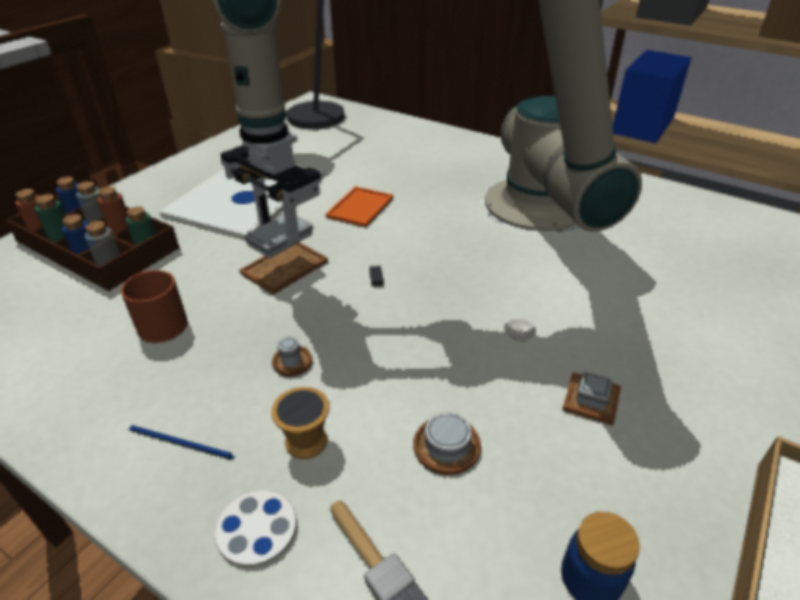

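The tin is parallel to the cork tray, offset about 1 mm (tray centre 402.5 px, tin 400.5). I'll correct that and lower it.

```bash
python3 -m handwheel '[{"tx":-0.0005,"ty":-0.001,"tz":-0.006,"roll":0},{"tx":-0.0005,"ty":-0.001,"tz":-0.016,"roll":0},{"tx":-0.0005,"ty":-0.001,"tz":-0.027,"roll":0},{"tx":-0.0005,"ty":-0.001,"tz":-0.037,"roll":0},{"tx":-0.0005,"ty":-0.001,"tz":-0.044,"roll":0},{"tx":-0.0005,"ty":-0.001,"tz":-0.049,"roll":0},{"tx":-0.0005,"ty":-0.001,"tz":-0.051,"roll":0},{"tx":-0.0005,"ty":-0.001,"tz":-0.052,"roll":0},{"tx":-0.0005,"ty":-0.001,"tz":-0.052,"roll":0}]';python3 -m handwheel '[{"tx":0,"ty":0,"tz":-0.0005,"roll":0},{"tx":0,"ty":0,"tz":-0.001,"roll":0},{"tx":0,"ty":0,"tz":-0.001,"roll":0}]'
```

```text
clock: 30.65
eef_pos: [462.2, -296.0, 16.7]
tool_rot: [0.467, 0.538, 0.457, -0.533]
ft_force: [-0.2, -0.1, -2.7]
gripper_width: 63.5
clock: 30.95
eef_pos: [462.3, -296.0, 15.9]
tool_rot: [0.467, 0.538, 0.457, -0.533]
ft_force: [0.8, -0.1, -2.1]
gripper_width: 63.7
```

```bash
python3 -m handwheel '[{"tx":0,"ty":0,"tz":-0.0005,"roll":0},{"tx":0,"ty":0,"tz":-0.001,"roll":0},{"tx":0,"ty":0,"tz":-0.001,"roll":0},{"tx":0,"ty":0,"tz":-0.001,"roll":0}]';python3 -m handwheel '[{"tx":0,"ty":0,"tz":-0.0005,"roll":0},{"tx":0,"ty":0,"tz":-0.0006,"roll":0},{"tx":0,"ty":0,"tz":-0.0006,"roll":0}]'
```

```text
clock: 31.35
eef_pos: [462.3, -296.0, 14.9]
tool_rot: [0.467, 0.538, 0.457, -0.533]
ft_force: [-0.4, 0.2, -2.0]
gripper_width: 63.4
clock: 31.65
eef_pos: [462.3, -296.0, 14.2]
tool_rot: [0.467, 0.538, 0.457, -0.533]
ft_force: [-1.2, -0.9, -2.6]
gripper_width: 63.8
```

```bash
python3 -m handwheel '[{"tx":0,"ty":0,"tz":-0.0004,"roll":0},{"tx":0,"ty":0,"tz":-0.0008,"roll":0},{"tx":0,"ty":0,"tz":-0.0008,"roll":0}]'
```

```text
clock: 31.95
eef_pos: [462.4, -296.1, 14.0]
tool_rot: [0.467, 0.538, 0.457, -0.533]
ft_force: [-1.7, 0.5, 4.2]
gripper_width: 63.6
```

Contact at 4.2 N. I'll release, withdraw straight up, and move clear for a final look.

```bash
python3 -m handwheel '[{"tx":0,"ty":0,"tz":0,"roll":0},{"tx":0,"ty":0,"tz":0,"roll":0},{"tx":0,"ty":0,"tz":0,"roll":0},{"tx":0,"ty":0,"tz":0,"roll":0}]' 0.8; python3 -m handwheel '[{"tx":0,"ty":0,"tz":0.01,"roll":0},{"tx":0,"ty":0,"tz":0.025,"roll":0},{"tx":0,"ty":0,"tz":0.05,"roll":0},{"tx":0,"ty":0,"tz":0.085,"roll":0},{"tx":0,"ty":0,"tz":0.12,"roll":0},{"tx":0,"ty":0,"tz":0.15,"roll":0},{"tx":-0.02,"ty":0.01,"tz":0.17,"roll":0},{"tx":-0.05,"ty":0.03,"tz":0.19,"roll":0},{"tx":-0.08,"ty":0.05,"tz":0.2,"roll":0},{"tx":-0.1,"ty":0.07,"tz":0.2,"roll":0}]'; python3 -m handwheel '[{"tx":-0.02,"ty":0.02,"tz":0,"roll":0},{"tx":-0.03,"ty":0.05,"tz":0,"roll":0},{"tx":-0.04,"ty":0.08,"tz":0,"roll":0},{"tx":-0.05,"ty":0.1,"tz":0,"roll":0},{"tx":-0.05,"ty":0.1,"tz":0,"roll":0}]'
python3 - <<'E'
from h import *
for n in('wrist','scene','top'):
  c=snap(n,n+'15'); cv2.imwrite(f'pics/{n}15b.png',cv2.resize(cv2.imread(f'pics/{n}15.png'),(800,600)))
E
```

```text
clock: 32.35
eef_pos: [462.4, -296.1, 13.9]
tool_rot: [0.467, 0.538, 0.457, -0.533]
ft_force: [-0.5, -0.7, 0.2]
gripper_width: 75.4
clock: 33.35
eef_pos: [361.4, -225.8, 216.1]
tool_rot: [0.468, 0.538, 0.456, -0.533]
ft_force: [0.7, -0.5, 0.3]
gripper_width: 75.3
clock: 33.85
eef_pos: [309.9, -123.6, 216.6]
tool_rot: [0.469, 0.537, 0.456, -0.532]
ft_force: [-0.2, 0.6, 0.1]
gripper_width: 75.0
```

View pics/top15b.png

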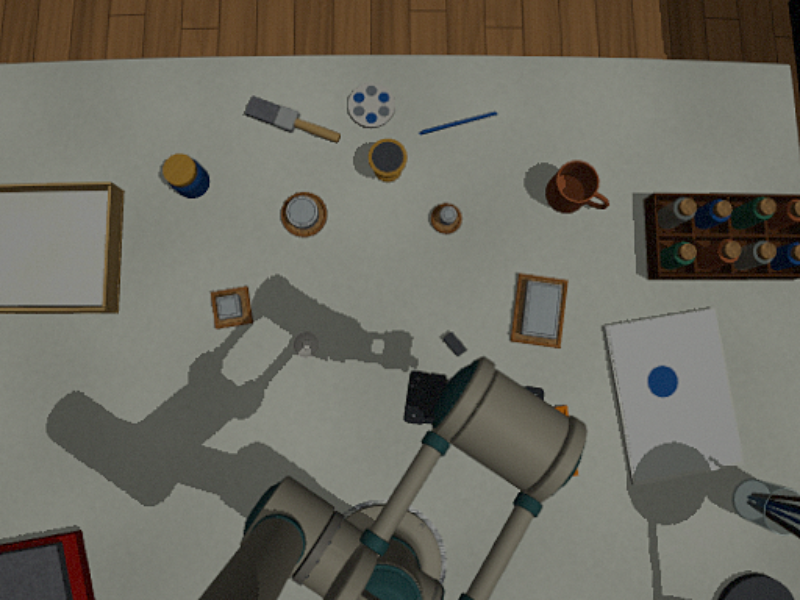

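View pics/scene15b.png

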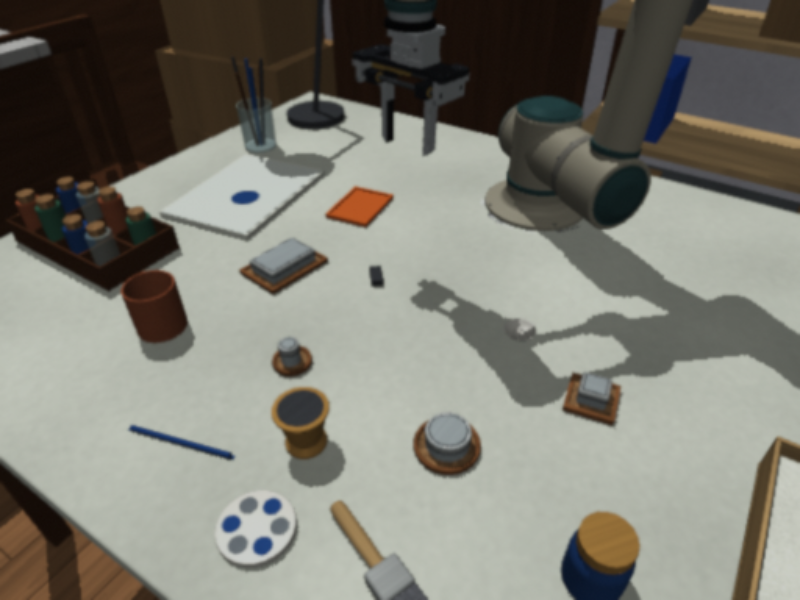

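Both views show each tin inside its own tray, and the mug (573,186) and mortar (388,160) have not moved. A quick zoomed check of the seating follows.

Run:
```python
from h import *
a=cv2.imread('pics/top15.png'); b=cv2.imread('pics/scene15.png')
f=lambda im,x,y,r:cv2.resize(im[y-r:y+r,x-r:x+r],(190,190),interpolation=2)
r1=np.hstack([f(a,194,137,22),f(a,285,139,22),f(a,148,197,22),f(a,345,198,28)])
r2=np.hstack([f(b,286,282,28),f(b,187,228,24),f(b,379,253,24),f(b,182,170,32)])
cv2.imwrite('pics/fin.png',np.vstack([r1,r2]))
t0,t1=load('top0'),load('top15')
for n,(x0,y0,x1,y1) in {'mug':(335,100,395,140),'mortar':(230,85,265,120)}.items():
    print(n,cv2.absdiff(t0['frame'],t1['frame'])[y0:y1,x0:x1].mean())
# lid masks (grey, low saturation) inside trays -> centres
for n,(x,y,r,z,c) in {'round':(194,137,14,34,(647,147.5)),'small':(286,138,11,40,(638.4,-122.5)),'square':(148,197,12,32,(470.1,281)),'box':(346,199,22,30,(462,-296))}.items():
    hsv=cv2.cvtColor(t1['frame'],cv2.COLOR_RGB2HSV)[y-r:y+r,x-r:x+r]
    m=((hsv[...,1]<60)&(hsv[...,2]>85)).astype(np.uint8)
    k=max(cv2.findContours(m,0,2)[0],key=cv2.contourArea).reshape(-1,2)+[x-r,y-r]
    R=cv2.minAreaRect(onplane(t1,k,z)[:,:2].astype(np.float32));print(n,np.round(R[0],1),np.round(R[1],1),round(R[2],1),'tray',c)
```

```text
mug 3.1668055555555554
mortar 2.471020408163265
round [647.9 148.5] [56.7 55.3] 0.6 tray (647, 147.5)
small [ 636.9 -121.1] [61.  62.3] 89.3 tray (638.4, -122.5)
square [470. 281.] [39.4 38.7] 9.3 tray (470.1, 281)
box [ 461.5 -295.9] [ 62.9 101.7] 81.6 tray (462, -296)
```

View pics/fin.png

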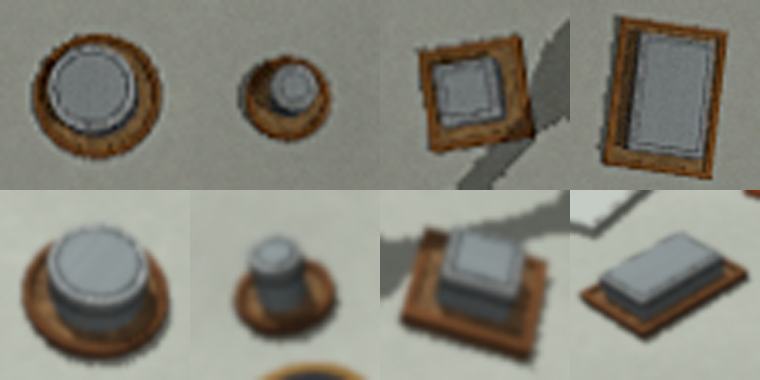

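The crops show all four tins flat inside their lips; the apparent offsets are only the parallax of the raised lids. I'll hand the job in.

```bash
python3 -c "
from cell import bot
print(bot.close_job(), bot.observe()['clock'])"
```

```text
the job is handed in; nothing more can be done
the job is handed in; nothing more can be done
```

I took the stack apart from the top down (small, square, round, box) and set each tin into its own cork tray. I lowered each one until it touched the floor at about 4–5.5 N, released it and withdrew straight up. The last clock reading I took was 33.85 s, just before the final pictures.

**Last checks:**
- **Seating:** the top and scene pictures show all four tins upright inside their lips. The measured lid centres are within about 1.5 mm of the tray centres for the round, square and box tins.
- **Bystanders:** the mug and mortar look unmoved in before-and-after pictures, and I went nowhere near the orange look-alike.
- **One check failed:** the automatic lid mask for the small tin caught the background (it measured about 61 mm instead of 30 mm). I judged that tin by the zoomed views and by where it was released, about 2 mm from the tray centre.
- **One disagreement:** the scene camera read positions about 2–6 mm away from the top and wrist cameras. I used the top and wrist values, which agreed with each other to about 2 mm.

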